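# Rearrange the baking things: tin to the scale, jug to the trivet, ramekins to the board

## Task

Get the worktop ready for baking: the steel loaf tin goes centred on the weighing plate of the scale, lying crosswise (parallel to the display), the glass jug goes centred on the round cork trivet, and the stacked ramekins go onto the wooden board, unstacked, side by side without touching and wholly on the board. Each of these places is still taken by one of the others, so park something on the empty wire rack or another free spot on the way. Everything ends upright; set glass and china down rather than dropping them, and leave the sugar jar and the blue mould where they stand.

Things in the scene. Friction and masses are not known exactly. Their poses are not given: they have to be found in the camera images.
- tin: Empty straight-sided steel loaf tin, open at the top, 130 mm long (its x axis), 64 mm wide (its y axis; 69 mm over the thin rolled rim at the very top), 52 mm high, walls 3 mm, about 0.17 kg. Origin at the centre of its underside. Loose; starts on the wooden board. Plain to grip across its width from above.
- jug: Clear glass measuring jug with red graduation strokes, loose, 0.27 kg, starts on the scale. Straight round body, 66 mm diameter, 85 mm high, wall 3 mm, open top; loop handle on its +y side reaching 67 mm from the axis (17 to 80 mm high), small spout on -y. Origin: centre of its underside, on the body's axis. Grip its upper half across the body along its x axis.
- ramekin_upper: Upper of two equal white fluted china ramekins, loose, 0.13 kg: round, straight, 66 mm diameter (68 over the flutes), 40 mm high, open top, wall 4 mm, with a foot 53 mm wide and 3 mm high. Origin: centre of the foot's underside. Starts stacked, its foot 3 mm deep in the lower one's mouth (origin 37 mm above the lower one's).
- ramekin_lower: Lower one of the two ramekins, same shape and size as the upper. Origin at the centre of the underside of the foot. Loose; starts on the cork trivet.
- scale: Flat kitchen scale, fixed: white housing 183 (x) x 150 mm (y), square steel weighing plate 140 x 140 mm, its top 22 mm above the worktop. Origin: on the worktop under the plate's centre. A dark display strip lies beside the plate, 89 mm to -x of the origin, its length along y; the tin's length is to lie along the scale's y.
- trivet: Round cork trivet, fixed, 150 mm in diameter, 10 mm thick (top 10 mm above the worktop). Origin at the centre of its underside.
- board: Rectangular oak breakfast board, fixed, 200 mm long (x) and 130 mm wide (y), 14 mm thick (top 14 mm above the worktop). Origin at the centre of its underside.
- rack: Wire cooling rack, fixed, 180 mm (x) by 140 mm (y), its flat wire top 20 mm above the worktop. Origin on the worktop under its centre. Empty at the start: a free spot for parking.
- mould: Bystander: blue four-cup baking mould, 130 x 100 x 35 mm, loose, standing on the worktop nearer to the robot. Origin at the centre of its underside. Not to be moved.
- sugar_jar: Bystander: white sugar jar with a wooden lid, 72 mm in diameter, 97 mm high, loose, standing on the worktop at the far left. Origin at the centre of its underside. Not to be moved.
Things that resemble listed ones, but are neither listed nor needed, are in the scene too. What is shaped like the ramekin_upper but turquoise is not meant.

How it is judged:
By the outcome, as a careful person would: the job done as asked, in the order asked, and still so for the second after the job is handed in, with the robot touching nothing.
It also fails if it takes over 138 s, if anything falls off the work surface, if the arm or the gripper's body presses on something with over 40 N, if the wrist force passes 120 N, or if a joint passes its speed limit or range.

## Robot

A 6-joint arm with a two-finger parallel gripper is mounted at the origin on the work surface. World frame = base frame: x ahead of the robot, y to its left, z up, the work surface at z = 0. Lengths are in m, angles in degrees, forces in N, time in s.
With the tool pointing down it reaches from about 0.3 to 0.75 m from the base axis. Payload 8.5 kg.
Tool frame: the origin (TCP) lies midway between the tips of the shut fingers; the grasp point (between the pads) lies 19 mm behind it (env.pinch_z is the z of the grasp point in the tool frame, in m); z points along the fingers, y is the line along which they close (so a half turn about z gives the same grasp; the last joint's range is limited). The gripper opens to 85 mm and grips with 20 to 120 N. Pads are 22 mm wide; open, the fingers measure 114 mm over their backs; the gripper's body (76 mm by 85 mm) begins 54 mm behind the grasp point. The pads swing forward as they close: fully open they stand 13 mm farther back than shut.
Start: joints at [53.784, 21.807, 74.336, -0, 83.858, -12.336], TCP at [0.223, 0.503, 0.231] pointing down, gripper open.
Joint ranges: [-178.18, 178.18], [-50.72, 133.34], [12.68, 142.11], [-81.47, 261.47], [9.98, 163.14], [-165.26, 165.26]. Speed limits (degrees/s): [136.94, 136.94, 180, 180, 180, 180].

## Interface

Orientations are given as a 3x3 rotation matrix whose columns are the frame's x, y, z axes.
In Python, from rig import env gives the robot as it stands.
- The arm moves only by the tool arm_command, never from a script. Its argument "deltas" is a list of rows, each an object of numbers: "rx", "ry", "rz": the turn, a rotation vector about the tool's x, y, z in rad; "dx", "dy", "dz": the shift along the tool's x, y, z in m; "fingers": the finger opening in m, from 0 to 0.0854. In form: [{"rx": .., "ry": .., "rz": .., "dx": .., "dy": .., "dz": .., "fingers": ..}, ...]. A call has 1 to 12 rows; each row shifts and turns the commanded pose from where the row before left it, along the tool's axes as they then stand; what a row does not reach is not made up. A row lasts 1/10 s, in which the tool goes at most 50 mm and 8.59 degrees, less where a joint would pass 70% of its speed; a pose out of reach is approached as far as the arm can. A call is refused whole if a number of a shift passes 0.05 or a number of a turn 0.15, either way. A call with a gripper value outside its range is refused whole. The fingers move at their own pace and stop on an object; "squeeze" is the grip in N (left out, the last holds). Time passes only in rows, so rows that do not move let the fingers close. It gives the time, the measured TCP pose, the force, the opening and the grip force at its end, in the units of the state.
- env.observe(): the state, without advancing time (a new reading comes with each control period).
- env.get_image(name): name is "side" or "top"; returns a dict with "color" (400x640x3 uint8, blue, green, red), "camera_matrix" (3x3 intrinsics, pixels), "eye" and "orientation" of the camera in the world. Camera axes: x right, y up, looking along -z (the intrinsics and any distortion apply to the point x, -y, -z); pixel columns grow to the right and rows downward; lengths in m; the calibration is good to about 2 mm. A picture is of the moment at which its call begins. There is no depth.
- env.close_job(): hands the job in; it is judged then, once.
Trained networks look in a picture, given as the dict that the camera call returned (one of the last four; its "shot" number tells which), for a name from the list of things; names that differ only in an ending like _2 or _b are one class to them, and where a whole thing is asked for, a point or a joint stands for the part that bears it (a point fixed in the world has none). Each returns a list of dicts, best first, with "p" (0 to 1); they miss things now and then, are a little off and sometimes report something else, mostly with a low value. They report only what shows in the picture. A call takes as long as a camera call. They do not tell look-alikes from the thing itself.
- env.look_for(query, picture): "box" ([left, top, right, bottom] in pixels, round what is visible of it).
- env.tip_of(query, picture): "location" ([column, row] in pixels: a listed point, or the origin of a listed thing).
The state is a dict: "time_s": time; "q": joint angles; "qvel": joint speeds; "joint_efforts": joint torques, N m; "position": TCP position; "tool_rot": TCP orientation; "ft_force": force on the tool from outside, world axes, zero at the start; "wrist_torque": the same for the moment, N m; "grip_width": finger opening in m; "gripper_force": force on a finger pad.
Only numpy, scipy, OpenCV 4.12 (cv2) and the standard library are available. Lean on these libraries where they do the work, as an engineer would, in place of code of your own. Each camera call takes 0.05 s, during which the arm holds its last target. There are 200 camera calls.

## Working session

There is one attempt and no reset: what is moved stays moved. The work goes in short steps, Python scripts to look and compute and a tool call to move; the robot and the scene stay as the last step left them, time stands still between calls to the robot, and variables do not carry over. Pictures are saved under pics/ and viewed, at most 14 in all, crops included, and the job is handed in when it is done.

Besides the shell and the picture viewer there is one more tool, called after ">>>" as name([rows], argument=value, ...), one row to a line, values as JSON. arm_command: Moves the arm, as the interface text tells. Its arguments: {"type":"object","properties":{"deltas":{"type":"array"},"squeeze":{"type":"number"}},"required":["deltas"]}

```bash
mkdir -p pics; ls; cat > h.py <<'E'
import numpy as np, cv2
from rig import env
def shot(n,save=None):
    p=env.get_image(n)
    if save: cv2.imwrite('pics/'+save,p['color'])
    return p
def ray(p,uv):
    K=np.array(p['camera_matrix']);d=np.linalg.inv(K)@[uv[0],uv[1],1.]
    R=np.array(p['orientation']);return np.array(p['eye']),R@(d*[1,-1,-1])
def at(p,uv,z):
    e,d=ray(p,uv);return e+d*(z-e[2])/d[2]
def proj(p,X):
    R=np.array(p['orientation']);c=R.T@(np.array(X)-p['eye']);c=c*[1,-1,-1]
    u=np.array(p['camera_matrix'])@c;return u[:2]/u[2]
E
python3 - <<'E'
from h import *
s=env.observe();print({k:np.round(v,3).tolist() for k,v in s.items()},env.pinch_z)
for n in ('top','side'):
    p=shot(n,n+'0.png');print(n,p['camera_matrix'],np.round(p['eye'],3),np.round(p['orientation'],3),p.keys())
    for q,z in dict(tin=0.014,jug=.022,ramekin_upper=.047,ramekin_lower=.01,scale=0,trivet=0,board=0,rack=0,mould=0,sugar_jar=0).items():
        for d in env.tip_of(q,p)[:3]: print(q,round(d['p'],2),np.round(d['location']),np.round(at(p,d['location'],z)[:2],3))
        print([ (round(d['p'],2),np.round(d['box']).tolist()) for d in env.look_for(q,p)[:3]])
E
```

```text
pics
{'time_s': 0.0, 'q': [53.783, 21.841, 74.385, -0.001, 83.857, -12.335], 'qvel': [-0.036, 0.038, 0.059, -0.085, 0.065, -0.02], 'joint_efforts': [-0.004, -44.846, -23.128, -0.0, 0.005, -0.0], 'position': [0.222, 0.503, 0.231], 'tool_rot': [[-0.914, 0.405, -0.001], [0.405, 0.914, -0.001], [0.0, -0.001, -1.0]], 'ft_force': [-1.074, -0.411, 0.585], 'wrist_torque': [-0.01, -0.032, -0.061], 'gripper_force': 0.0, 'grip_width': 0.085} -0.0187
top [[502.9564795    0.         311.94208514]
 [  0.         502.9564795  196.09504922]
 [  0.           0.           1.        ]] [0.341 0.076 1.368] [[ 0.02   0.995 -0.102]
 [-1.     0.019 -0.01 ]
 [-0.008  0.102  0.995]] dict_keys(['color', 'camera_matrix', 'eye', 'orientation', 'shot'])
tin 0.93 [400. 147.] [ 0.618 -0.147]
tin 0.57 [300. 148.] [0.61  0.126]
[(0.91, [384.0, 117.0, 421.0, 172.0])]
jug 0.87 [466. 222.] [ 0.417 -0.324]
[(0.8, [453.0, 200.0, 495.0, 235.0])]
ramekin_upper 0.93 [216. 281.] [0.249 0.334]
ramekin_upper 0.75 [216. 219.] [0.412 0.34 ]
ramekin_upper 0.66 [148. 232.] [0.372 0.519]
[(0.7, [199.0, 203.0, 226.0, 234.0]), (0.68,
[... 1269 characters left out ...]
), (0.78, [299.0, 297.0, 328.0, 327.0]), (0.6, [358.0, 251.0, 383.0, 275.0])]
ramekin_lower 0.66 [315. 261.] [0.409 0.346]
[(0.78, [303.0, 255.0, 323.0, 270.0])]
scale 0.78 [343. 145.] [ 0.428 -0.332]
[(0.85, [323.0, 136.0, 350.0, 154.0])]
trivet 0.94 [311. 261.] [0.422 0.339]
[(0.89, [287.0, 244.0, 338.0, 283.0])]
board 0.91 [290. 164.] [ 0.609 -0.156]
[(0.8, [263.0, 153.0, 314.0, 172.0])]
rack 0.61 [266. 214.] [0.612 0.152]
[(0.84, [234.0, 197.0, 297.0, 223.0]), (0.36, [300.0, 235.0, 330.0, 259.0])]
mould 0.66 [344. 204.] [0.369 0.055]
[(0.59, [323.0, 188.0, 361.0, 211.0])]
sugar_jar 0.58 [211. 263.] [0.705 0.399]
[(0.95, [193.0, 234.0, 224.0, 275.0]), (0.16, [261.0, 154.0, 314.0, 173.0])]
```

```bash
python3 - <<'E'
import cv2
a=cv2.imread('pics/top0.png')[80:320,110:530];cv2.imwrite('pics/a.png',cv2.resize(a,(800,457),interpolation=2))
b=cv2.imread('pics/side0.png')[100:340,180:420];cv2.imwrite('pics/b.png',cv2.resize(b,(600,600),interpolation=2))
E
```

```text
(no output)
```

View pics/a.png

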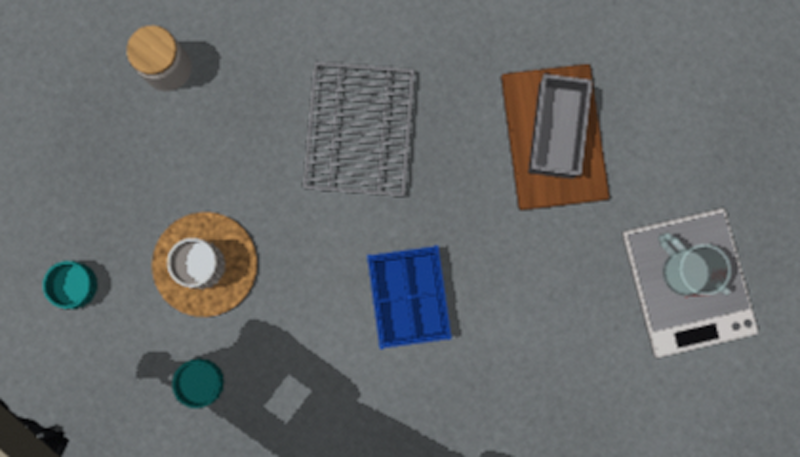

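View pics/b.png

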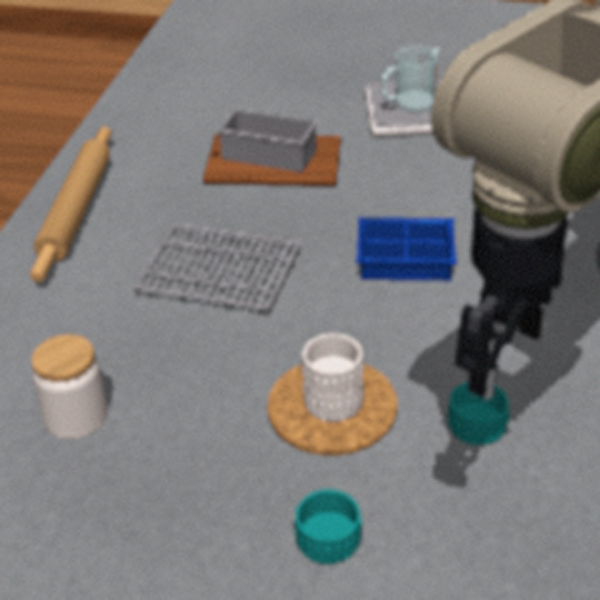

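The meant ramekins are the white stack on the cork, at top (216,220) and side (310,250). The turquoise ones at top (148,232) and (216,281) are look-alikes, which the crops above confirm by colour. Next I'll measure the outlines precisely.

```bash
cat >> h.py <<'E'
def warp(p,z,c,half=.14,s=.0005):
    # metric view of plane z round c: column = -y, row = -x (like the top view)
    n=int(2*half/s);w=np.float32([[c[0]+half,c[1]+half],[c[0]+half,c[1]-half],[c[0]-half,c[1]-half],[c[0]-half,c[1]+half]])
    src=np.float32([proj(p,[*q,z]) for q in w]);dst=np.float32([[0,0],[n,0],[n,n],[0,n]])
    im=cv2.warpPerspective(p['color'],cv2.getPerspectiveTransform(src,dst),(n,n),flags=cv2.INTER_CUBIC)
    return im,lambda u:np.array([c[0]+half-u[1]*s,c[1]+half-u[0]*s])
def big(m):
    m=cv2.morphologyEx(m.astype(np.uint8)*255,cv2.MORPH_OPEN,np.ones((5,5)))
    return max(cv2.findContours(m,cv2.RETR_EXTERNAL,cv2.CHAIN_APPROX_NONE)[0],key=cv2.contourArea)
def rect(k,f,s=.0005):
    b=cv2.boxPoints(cv2.minAreaRect(k));w=np.array([f(q) for q in b])
    e=w[1]-w[0];g=w[2]-w[1];L=e if np.hypot(*e)>np.hypot(*g) else g
    return np.round(w.mean(0),4),np.round([np.hypot(*e),np.hypot(*g)],4),round(np.degrees(np.arctan2(L[1],L[0]))%180,1)
E
python3 - <<'E'
from h import *
for n in ('top','side'):
    p=shot(n)
    def hsv(z,c):
        im,f=warp(p,z,c);h=cv2.cvtColor(im,cv2.COLOR_BGR2HSV).astype(int);return im,f,h[...,0],h[...,1],h[...,2]
    im,f,H,S,V=hsv(.014,(.605,-.145)); print(n,'board',rect(big((H<25)&(S>90)&(V>40)),f)); A=im
    im,f,H,S,V=hsv(.010,(.415,.342)); k=big((H<28)&(S>80)&(V>60)); c,r=cv2.minEnclosingCircle(k); e=cv2.fitEllipse(cv2.convexHull(k)); print('trivet',f(c),r*.0005,f(e[0]),np.array(e[1])*.0005); T=im
    im,f,H,S,V=hsv(.02,(.605,.14)); R=im
    im,f,H,S,V=hsv(.022,(.42,-.33)); B=im
    for t in (150,170): print('scale',rect(big(V>t),f))
    im,f,H,S,V=hsv(.066,(.605,-.145)); C=im
    im,f,H,S,V=hsv(.087,(.415,.342)); D=im
    im,f,H,S,V=hsv(.107,(.42,-.33)); E=im
    g=np.vstack([np.hstack([B,R,C]),np.hstack([D,E,A])]);cv2.imwrite(f'pics/g{n}.png',cv2.resize(g,(798,532),interpolation=cv2.INTER_AREA))
E
```

```text
top board (array([ 0.6072, -0.1506], dtype=float32), array([0.1301, 0.1993], dtype=float32), np.float32(8.0))
trivet [0.41474197 0.34537259] 0.07529385375976563 [0.41480591 0.345343  ] [0.14919719 0.1504243 ]
scale (array([ 0.4014, -0.3388], dtype=float32), array([0.1477, 0.1809], dtype=float32), np.float32(14.4))
scale (array([ 0.334 , -0.3559], dtype=float32), array([0.1456, 0.0415], dtype=float32), np.float32(103.4))
side board (array([ 0.6072, -0.1409], dtype=float32), array([0.1396, 0.1976], dtype=float32), np.float32(8.0))
trivet [0.41622653 0.35012125] 0.0771376953125 [0.41591786 0.34935046] [0.14890025 0.15544983]
scale (array([ 0.4413, -0.3897], dtype=float32), array([0.163 , 0.0869], dtype=float32), np.float32(98.3))
scale (array([ 0.3077, -0.426 ], dtype=float32), array([0.0545, 0.087 ], dtype=float32), np.float32(90.0))
```

View pics/gtop.png

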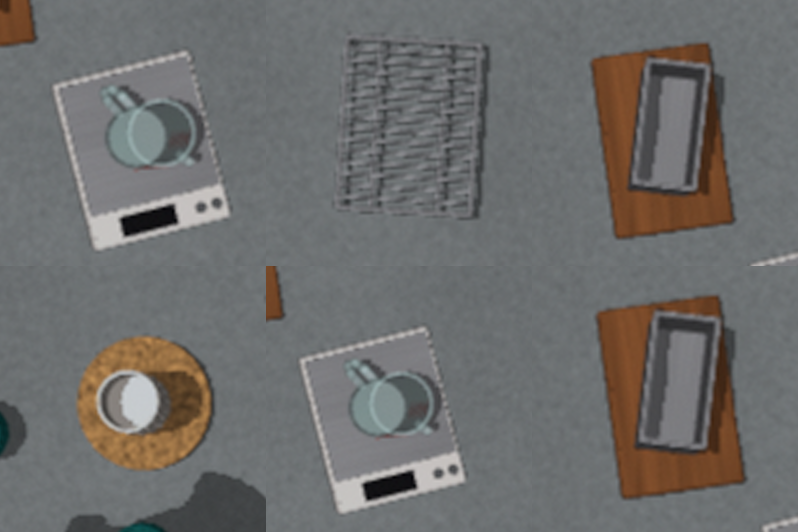

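View pics/gside.png

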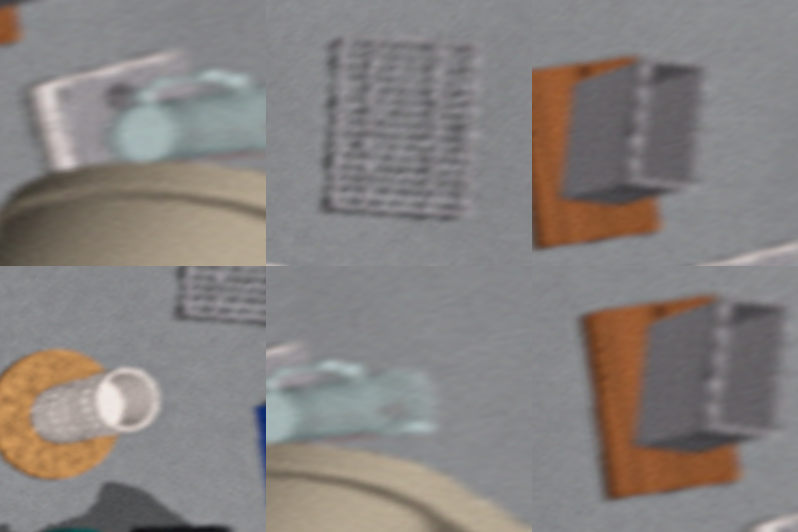

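>>> arm_command([
  {"rz": -0.144,"fingers": 0.085},
  {"rz": -0.144},
  {"dx": -0.0295,"dy": -0.0373,"dz": 0.0063},
  {"dx": -0.0295,"dy": -0.0373,"dz": 0.0063},
  {"dx": -0.0295,"dy": -0.0373,"dz": 0.0063},
  {"dx": -0.0295,"dy": -0.0373,"dz": 0.0063},
  {"dx": -0.0295,"dy": -0.0373,"dz": 0.0063},
  {"dx": -0.0295,"dy": -0.0373,"dz": 0.0063},
  {"dx": -0.0295,"dy": -0.0373,"dz": 0.0063},
  {"dx": -0.0295,"dy": -0.0373,"dz": 0.0063},
  {"dx": -0.0295,"dy": -0.0373,"dz": 0.0063},
  {"dx": -0.0295,"dy": -0.0373,"dz": 0.0063},
], squeeze=40)

```text
invalid input
```

```bash
cat >> h.py <<'E'
def go(x,y,z):
    s=env.observe();R=np.array(s['tool_rot']);d=R.T@(np.array([x,y,z])-s['position'])
    print('pos',np.round(s['position'],4),'th',round(np.degrees(np.arctan2(R[1,1],R[0,1])),2),'tilt',np.round(R[:2,2],4),'F',np.round(s['ft_force'],1),'w',round(s['grip_width'],4),'g',round(s['gripper_force'],1),'t',s['time_s'])
    print('tool shift',np.round(d,4),'rows at 45mm',np.hypot(*d[:2])/.045)
E
python3 -c "
from h import *
go(.613,-.1495,.13)"
```

```text
pos [0.2227 0.5029 0.2313] th 66.12 tilt [-0. -0.] F [-0.6  0.2 -0.1] w 0.0852 g 0.0 t 2.2
tool shift [-0.621  -0.4385  0.1013] rows at 45mm 16.89453245490729
```

>>> arm_command([
  {"rx": 0,"ry": 0,"rz": -0.144,"dx": 0,"dy": 0,"dz": 0,"fingers": 0.085},
  {"rx": 0,"ry": 0,"rz": -0.144,"dx": 0,"dy": 0,"dz": 0,"fingers": 0.085},
  {"rx": 0,"ry": 0,"rz": 0,"dx": -0.0295,"dy": -0.0373,"dz": 0.0063,"fingers": 0.085},
  {"rx": 0,"ry": 0,"rz": 0,"dx": -0.0295,"dy": -0.0373,"dz": 0.0063,"fingers": 0.085},
  {"rx": 0,"ry": 0,"rz": 0,"dx": -0.0295,"dy": -0.0373,"dz": 0.0063,"fingers": 0.085},
  {"rx": 0,"ry": 0,"rz": 0,"dx": -0.0295,"dy": -0.0373,"dz": 0.0063,"fingers": 0.085},
  {"rx": 0,"ry": 0,"rz": 0,"dx": -0.0295,"dy": -0.0373,"dz": 0.0063,"fingers": 0.085},
  {"rx": 0,"ry": 0,"rz": 0,"dx": -0.0295,"dy": -0.0373,"dz": 0.0063,"fingers": 0.085},
  {"rx": 0,"ry": 0,"rz": 0,"dx": -0.0295,"dy": -0.0373,"dz": 0.0063,"fingers": 0.085},
  {"rx": 0,"ry": 0,"rz": 0,"dx": -0.0295,"dy": -0.0373,"dz": 0.0063,"fingers": 0.085},
  {"rx": 0,"ry": 0,"rz": 0,"dx": -0.0295,"dy": -0.0373,"dz": 0.0063,"fingers": 0.085},
  {"rx": 0,"ry": 0,"rz": 0,"dx": -0.0295,"dy": -0.0373,"dz": 0.0063,"fingers": 0.085},
], squeeze=40)

```text
time_s: 3.4
position: [0.4681, 0.0932, 0.1683]
tool_rot: [[-0.992, 0.129, 0.001], [0.129, 0.992, 0.0], [-0.001, 0.0, -1.0]]
ft_force: [0.4, 0.9, 0.0]
grip_width: 0.0848
gripper_force: 0.0
```

>>> arm_command([
  {"rx": 0,"ry": 0,"rz": 0,"dx": -0.0292,"dy": -0.037,"dz": 0.0105,"fingers": 0.085},
  {"rx": 0,"ry": 0,"rz": 0,"dx": -0.0292,"dy": -0.037,"dz": 0.0105,"fingers": 0.085},
  {"rx": 0,"ry": 0,"rz": 0,"dx": -0.0292,"dy": -0.037,"dz": 0.0105,"fingers": 0.085},
  {"rx": 0,"ry": 0,"rz": 0,"dx": -0.0292,"dy": -0.037,"dz": 0.0105,"fingers": 0.085},
  {"rx": 0,"ry": 0,"rz": 0,"dx": -0.0292,"dy": -0.037,"dz": 0.0105,"fingers": 0.085},
  {"rx": 0,"ry": 0,"rz": 0,"dx": -0.0292,"dy": -0.037,"dz": 0.0105,"fingers": 0.085},
  {"rx": 0,"ry": 0,"rz": 0,"dx": 0,"dy": 0,"dz": 0,"fingers": 0.085},
  {"rx": 0,"ry": 0,"rz": 0,"dx": 0,"dy": 0,"dz": 0,"fingers": 0.085},
])

```text
time_s: 4.2
position: [0.6124, -0.1482, 0.1045]
tool_rot: [[-0.992, 0.13, -0.001], [0.13, 0.992, 0.001], [0.001, 0.001, -1.0]]
ft_force: [-0.5, -0.7, -0.2]
grip_width: 0.0847
gripper_force: 0.0
```

```bash
python3 - <<'E'
from h import *
go(.613,-.1495,.020)
p=shot('top')
im,f=warp(p,.022,(.42,-.33));p2=shot('side');a=p['color'][90:190,350:450];b=p2['color'][90:190,240:360]
cv2.imwrite('pics/c.png',np.hstack([cv2.resize(a,(330,330),interpolation=2),cv2.resize(b,(396,330),interpolation=2)]))
E
```

```text
pos [ 0.6124 -0.1482  0.1045] th 82.54 tilt [-0.0011  0.0007] F [-0.5 -0.7 -0.2] w 0.0847 g 0.0 t 4.2
tool shift [-0.0008 -0.0012  0.0845] rows at 45mm 0.03287560686281903
```

View pics/c.png

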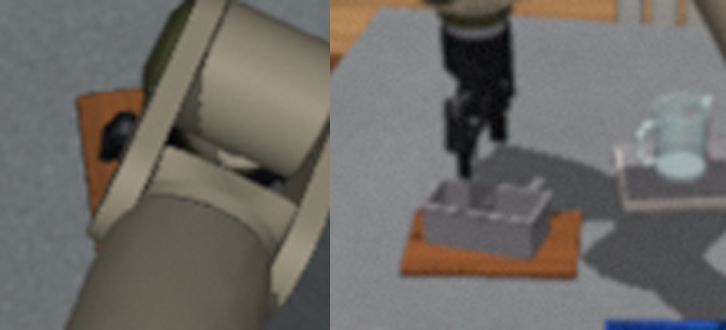

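The side picture shows the near finger just outside the tin's near rim (465,180), so I'll descend and grip.

>>> arm_command([
  {"rx": 0,"ry": 0,"rz": 0,"dx": -0.001,"dy": -0.001,"dz": 0.02,"fingers": 0.085},
  {"rx": 0,"ry": 0,"rz": 0,"dx": 0,"dy": 0,"dz": 0.016,"fingers": 0.085},
  {"rx": 0,"ry": 0,"rz": 0,"dx": 0,"dy": 0,"dz": 0.016,"fingers": 0.085},
  {"rx": 0,"ry": 0,"rz": 0,"dx": 0,"dy": 0,"dz": 0.016,"fingers": 0.085},
  {"rx": 0,"ry": 0,"rz": 0,"dx": 0,"dy": 0,"dz": 0.016,"fingers": 0.085},
  {"rx": 0,"ry": 0,"rz": 0,"dx": 0,"dy": 0,"dz": 0,"fingers": 0.085},
  {"rx": 0,"ry": 0,"rz": 0,"dx": 0,"dy": 0,"dz": 0,"fingers": 0.05},
  {"rx": 0,"ry": 0,"rz": 0,"dx": 0,"dy": 0,"dz": 0,"fingers": 0.05},
  {"rx": 0,"ry": 0,"rz": 0,"dx": 0,"dy": 0,"dz": 0,"fingers": 0.05},
  {"rx": 0,"ry": 0,"rz": 0,"dx": 0,"dy": 0,"dz": 0,"fingers": 0.05},
  {"rx": 0,"ry": 0,"rz": 0,"dx": 0,"dy": 0,"dz": 0,"fingers": 0.05},
  {"rx": 0,"ry": 0,"rz": 0,"dx": 0,"dy": 0,"dz": 0,"fingers": 0.05},
], squeeze=40)

```text
time_s: 5.5
position: [0.614, -0.1486, 0.0229]
tool_rot: [[-0.992, 0.128, 0.002], [0.128, 0.992, -0.001], [-0.002, -0.001, -1.0]]
ft_force: [-0.9, 1.6, 6.3]
grip_width: 0.0636
gripper_force: 45.8
```

>>> arm_command([
  {"rx": 0,"ry": 0,"rz": 0,"dx": 0,"dy": 0,"dz": -0.02,"fingers": 0.05},
  {"rx": 0,"ry": 0,"rz": 0,"dx": 0,"dy": 0,"dz": -0.02,"fingers": 0.05},
  {"rx": 0,"ry": 0,"rz": 0,"dx": 0,"dy": 0,"dz": -0.02,"fingers": 0.05},
  {"rx": 0,"ry": 0,"rz": 0,"dx": 0,"dy": 0,"dz": -0.02,"fingers": 0.05},
  {"rx": 0,"ry": 0,"rz": 0,"dx": 0.0047,"dy": 0.0344,"dz": 0,"fingers": 0.05},
  {"rx": 0,"ry": 0,"rz": 0,"dx": 0.0047,"dy": 0.0344,"dz": 0,"fingers": 0.05},
  {"rx": 0,"ry": 0,"rz": 0,"dx": 0.0047,"dy": 0.0344,"dz": 0,"fingers": 0.05},
  {"rx": 0,"ry": 0,"rz": 0,"dx": 0.0047,"dy": 0.0344,"dz": 0,"fingers": 0.05},
  {"rx": 0,"ry": 0,"rz": 0,"dx": 0.0047,"dy": 0.0344,"dz": 0,"fingers": 0.05},
  {"rx": 0,"ry": 0,"rz": 0,"dx": 0.0047,"dy": 0.0344,"dz": 0,"fingers": 0.05},
  {"rx": 0,"ry": 0,"rz": 0,"dx": 0.0047,"dy": 0.0344,"dz": 0,"fingers": 0.05},
  {"rx": 0,"ry": 0,"rz": 0,"dx": 0.0047,"dy": 0.0344,"dz": 0,"fingers": 0.05},
])

```text
time_s: 6.7
position: [0.6111, 0.1306, 0.1017]
tool_rot: [[-0.992, 0.128, 0.0], [0.128, 0.992, 0.0], [-0.0, 0.0, -1.0]]
ft_force: [0.2, 0.1, -1.5]
grip_width: 0.0635
gripper_force: 45.1
```

>>> arm_command([
  {"rx": 0,"ry": 0,"rz": 0,"dx": 0,"dy": 0,"dz": 0,"fingers": 0.05},
  {"rx": 0,"ry": 0,"rz": 0,"dx": 0,"dy": 0,"dz": 0,"fingers": 0.05},
])

```text
time_s: 6.9
position: [0.6112, 0.1296, 0.1015]
tool_rot: [[-0.992, 0.127, 0.0], [0.127, 0.992, -0.0], [-0.0, -0.0, -1.0]]
ft_force: [0.1, -0.4, -1.1]
grip_width: 0.0639
gripper_force: 45.1
```

```bash
python3 - <<'E'
from h import *
go(.612,.129,.029)
p=shot('side');im,f=warp(p,.022,(.42,-.33));cv2.imwrite('pics/d.png',np.hstack([cv2.resize(p['color'][120:270,200:350],(400,400),interpolation=2),cv2.resize(p['color'][105:165,310:370],(400,400),interpolation=2)]))
for n in('side','top'):
    p=shot(n)
    for q,z in dict(board=0,scale=0,jug=.022).items():
        for d in env.tip_of(q,p)[:2]: print(n,q,round(d['p'],2),np.round(at(p,d['location'],z)[:2],4))
E
```

```text
pos [0.6112 0.1296 0.1015] th 82.71 tilt [ 0.0001 -0.0002] F [ 0.1 -0.4 -1.1] w 0.0639 g 45.1 t 6.9
tool shift [-0.0008 -0.0005  0.0725] rows at 45mm 0.021775919496441393
side board 0.7 [ 0.6143 -0.1541]
side scale 0.61 [ 0.4322 -0.3269]
side jug 0.64 [ 0.4265 -0.3293]
top board 0.92 [ 0.5996 -0.1486]
top board 0.43 [0.3778 0.0552]
top scale 0.73 [ 0.4187 -0.3342]
top jug 0.62 [ 0.415  -0.3257]
```

View pics/d.png

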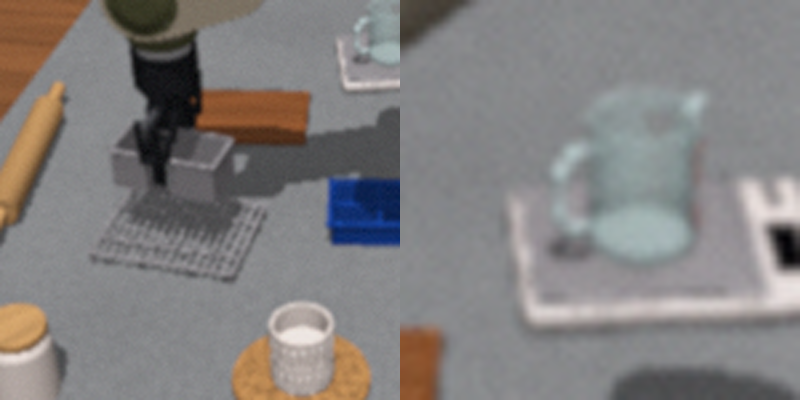

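The tin hangs level over the rack (side crop about (170,160)), so I'll lower and release it.

>>> arm_command([
  {"rx": 0,"ry": 0,"rz": 0,"dx": -0.001,"dy": 0,"dz": 0.02,"fingers": 0.05},
  {"rx": 0,"ry": 0,"rz": 0,"dx": 0,"dy": 0,"dz": 0.02,"fingers": 0.05},
  {"rx": 0,"ry": 0,"rz": 0,"dx": 0,"dy": 0,"dz": 0.02,"fingers": 0.05},
  {"rx": 0,"ry": 0,"rz": 0,"dx": 0,"dy": 0,"dz": 0.008,"fingers": 0.05},
  {"rx": 0,"ry": 0,"rz": 0,"dx": 0,"dy": 0,"dz": 0.004,"fingers": 0.05},
  {"rx": 0,"ry": 0,"rz": 0,"dx": 0,"dy": 0,"dz": 0.001,"fingers": 0.05},
  {"rx": 0,"ry": 0,"rz": 0,"dx": 0,"dy": 0,"dz": 0,"fingers": 0.05},
  {"rx": 0,"ry": 0,"rz": 0,"dx": 0,"dy": 0,"dz": 0,"fingers": 0.05},
])

```text
time_s: 8.15
position: [0.6128, 0.129, 0.029]
tool_rot: [[-0.992, 0.128, 0.001], [0.128, 0.992, 0.0], [-0.001, 0.0, -1.0]]
ft_force: [-0.8, 0.6, -0.2]
grip_width: 0.0634
gripper_force: 44.9
```

>>> arm_command([
  {"rx": 0,"ry": 0,"rz": 0,"dx": 0,"dy": 0,"dz": 0,"fingers": 0.085},
  {"rx": 0,"ry": 0,"rz": 0,"dx": 0,"dy": 0,"dz": 0,"fingers": 0.085},
  {"rx": 0,"ry": 0,"rz": 0,"dx": 0,"dy": 0,"dz": 0,"fingers": 0.085},
  {"rx": 0,"ry": 0,"rz": 0,"dx": 0,"dy": 0,"dz": 0,"fingers": 0.085},
  {"rx": 0,"ry": 0,"rz": 0,"dx": 0,"dy": 0,"dz": -0.025,"fingers": 0.085},
  {"rx": 0,"ry": 0,"rz": 0,"dx": 0,"dy": 0,"dz": -0.025,"fingers": 0.085},
  {"rx": 0,"ry": 0,"rz": 0,"dx": 0,"dy": 0,"dz": -0.025,"fingers": 0.085},
  {"rx": 0,"ry": 0,"rz": 0,"dx": 0,"dy": 0,"dz": -0.025,"fingers": 0.085},
  {"rx": 0,"ry": 0,"rz": 0,"dx": 0.0323,"dy": 0.027,"dz": 0,"fingers": 0.085},
  {"rx": 0,"ry": 0,"rz": 0,"dx": 0.0323,"dy": 0.027,"dz": 0,"fingers": 0.085},
  {"rx": 0,"ry": 0,"rz": 0,"dx": 0.0323,"dy": 0.027,"dz": 0,"fingers": 0.085},
  {"rx": 0,"ry": 0,"rz": 0,"dx": 0.0323,"dy": 0.027,"dz": 0,"fingers": 0.085},
])

```text
time_s: 9.35
position: [0.497, 0.2536, 0.1285]
tool_rot: [[-0.992, 0.129, 0.0], [0.129, 0.992, 0.0], [-0.0, 0.0, -1.0]]
ft_force: [0.6, 0.4, -0.1]
grip_width: 0.0851
gripper_force: 0.0
```

>>> arm_command([
  {"rx": 0,"ry": 0,"rz": 0,"dx": 0.0323,"dy": 0.027,"dz": 0,"fingers": 0.085},
  {"rx": 0,"ry": 0,"rz": 0,"dx": 0.0323,"dy": 0.027,"dz": 0,"fingers": 0.085},
  {"rx": 0,"ry": 0,"rz": 0,"dx": 0.0323,"dy": 0.027,"dz": 0,"fingers": 0.085},
  {"rx": 0,"ry": 0,"rz": 0,"dx": 0,"dy": 0,"dz": 0,"fingers": 0.085},
  {"rx": 0,"ry": 0,"rz": 0,"dx": 0,"dy": 0,"dz": 0,"fingers": 0.085},
])

```text
time_s: 9.85
position: [0.4121, 0.3459, 0.1285]
tool_rot: [[-0.992, 0.127, 0.0], [0.127, 0.992, -0.0], [-0.0, 0.0, -1.0]]
ft_force: [1.2, 0.5, 1.0]
grip_width: 0.0847
gripper_force: 0.0
```

```bash
python3 - <<'E'
from h import *
go(.4125,.3455,.046)
p=shot('top')
for z in (.014,):
    im,f=warp(p,z,(.605,-.145));h=cv2.cvtColor(im,cv2.COLOR_BGR2HSV).astype(int);H,S,V=h[...,0],h[...,1],h[...,2]
    print('board',rect(big((H<25)&(S>90)&(V>40)),f))
p2=shot('side')
im,f=warp(p2,.014,(.605,-.145));h=cv2.cvtColor(im,cv2.COLOR_BGR2HSV).astype(int);H,S,V=h[...,0],h[...,1],h[...,2]
print('board side',rect(big((H<25)&(S>90)&(V>40)),f))
g=[warp(p,.072,(.61,.13),.1)[0],warp(p2,.087,(.4125,.3455),.1)[0],warp(p2,.107,(.415,-.333),.1)[0],warp(p2,.025,(.415,-.333),.1)[0]]
cv2.imwrite('pics/e.png',np.vstack([np.hstack(g[:2]),np.hstack(g[2:])])[::1,::1])
cv2.imwrite('pics/e.png',cv2.resize(cv2.imread('pics/e.png'),(600,600),interpolation=3))
E
```

```text
pos [0.4121 0.3459 0.1285] th 82.73 tilt [ 0.0004 -0.    ] F [1.2 0.5 1. ] w 0.0847 g 0.0 t 9.85
tool shift [-0.0004 -0.0003  0.0825] rows at 45mm 0.012037725319420333
board (array([ 0.6072, -0.1506], dtype=float32), array([0.1301, 0.1993], dtype=float32), np.float32(7.9))
board side (array([ 0.6394, -0.1372], dtype=float32), array([0.1407, 0.1336], dtype=float32), np.float32(98.5))
```

View pics/e.png

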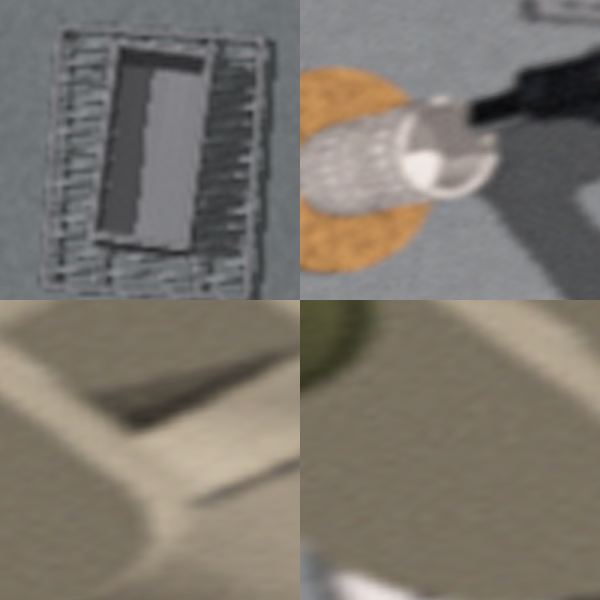

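The tin stands on the rack (panel 1, centre (153,148)), and the ramekin rim is centred under the gripper at (448,148).

>>> arm_command([
  {"rx": 0,"ry": 0,"rz": 0,"dx": -0.0005,"dy": 0,"dz": 0.02,"fingers": 0.085},
  {"rx": 0,"ry": 0,"rz": 0,"dx": 0,"dy": 0,"dz": 0.016,"fingers": 0.085},
  {"rx": 0,"ry": 0,"rz": 0,"dx": 0,"dy": 0,"dz": 0.016,"fingers": 0.085},
  {"rx": 0,"ry": 0,"rz": 0,"dx": 0,"dy": 0,"dz": 0.016,"fingers": 0.085},
  {"rx": 0,"ry": 0,"rz": 0,"dx": 0,"dy": 0,"dz": 0.0145,"fingers": 0.085},
  {"rx": 0,"ry": 0,"rz": 0,"dx": 0,"dy": 0,"dz": 0,"fingers": 0.085},
  {"rx": 0,"ry": 0,"rz": 0,"dx": 0,"dy": 0,"dz": 0,"fingers": 0.05},
  {"rx": 0,"ry": 0,"rz": 0,"dx": 0,"dy": 0,"dz": 0,"fingers": 0.05},
  {"rx": 0,"ry": 0,"rz": 0,"dx": 0,"dy": 0,"dz": 0,"fingers": 0.05},
  {"rx": 0,"ry": 0,"rz": 0,"dx": 0,"dy": 0,"dz": 0,"fingers": 0.05},
  {"rx": 0,"ry": 0,"rz": 0,"dx": 0,"dy": 0,"dz": 0,"fingers": 0.05},
  {"rx": 0,"ry": 0,"rz": 0,"dx": 0,"dy": 0,"dz": 0,"fingers": 0.05},
], squeeze=30)

```text
time_s: 11.15
position: [0.4138, 0.3453, 0.0468]
tool_rot: [[-0.992, 0.128, 0.002], [0.128, 0.992, 0.0], [-0.002, 0.001, -1.0]]
ft_force: [0.8, -2.8, 6.0]
grip_width: 0.0659
gripper_force: 34.2
```

>>> arm_command([
  {"rx": 0,"ry": 0,"rz": 0,"dx": 0,"dy": 0,"dz": -0.005,"fingers": 0.05},
  {"rx": 0,"ry": 0,"rz": 0,"dx": 0,"dy": 0,"dz": -0.01,"fingers": 0.05},
  {"rx": 0,"ry": 0,"rz": 0,"dx": 0,"dy": 0,"dz": -0.02,"fingers": 0.05},
  {"rx": 0,"ry": 0,"rz": 0,"dx": 0,"dy": 0,"dz": -0.025,"fingers": 0.05},
  {"rx": 0,"ry": 0,"rz": 0,"dx": 0,"dy": 0,"dz": 0,"fingers": 0.05},
])

```text
time_s: 11.65
position: [0.4141, 0.3462, 0.1091]
tool_rot: [[-0.992, 0.128, 0.005], [0.128, 0.992, 0.003], [-0.005, 0.004, -1.0]]
ft_force: [0.0, 0.5, -1.3]
grip_width: 0.0664
gripper_force: 33.9
```

```bash
python3 - <<'E'
from h import *
go(.656,-.143,.11)
p=shot('side');cv2.imwrite('pics/f.png',cv2.resize(p['color'][200:300,260:360],(400,400),interpolation=2))
E
```

```text
pos [0.4141 0.3462 0.1091] th 82.64 tilt [0.0051 0.0029] F [ 0.   0.5 -1.3] w 0.0664 g 33.9 t 11.65
tool shift [-0.3026 -0.4541 -0.001 ] rows at 45mm 12.127365974823423
```

View pics/f.png

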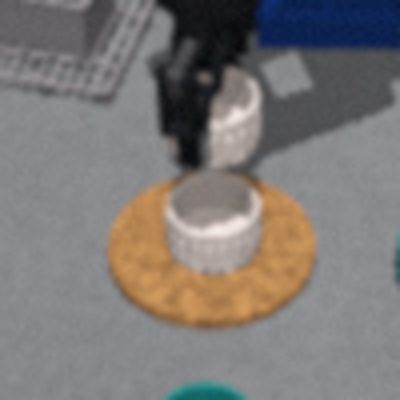

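The upper ramekin is lifted (crop (235,120)) and the lower stays on the cork at (213,225).

>>> arm_command([
  {"rx": 0,"ry": 0,"rz": 0,"dx": -0.0253,"dy": -0.0378,"dz": 0,"fingers": 0.05},
  {"rx": 0,"ry": 0,"rz": 0,"dx": -0.0253,"dy": -0.0378,"dz": 0,"fingers": 0.05},
  {"rx": 0,"ry": 0,"rz": 0,"dx": -0.0253,"dy": -0.0378,"dz": 0,"fingers": 0.05},
  {"rx": 0,"ry": 0,"rz": 0,"dx": -0.0253,"dy": -0.0378,"dz": 0,"fingers": 0.05},
  {"rx": 0,"ry": 0,"rz": 0,"dx": -0.0253,"dy": -0.0378,"dz": 0,"fingers": 0.05},
  {"rx": 0,"ry": 0,"rz": 0,"dx": -0.0253,"dy": -0.0378,"dz": 0,"fingers": 0.05},
  {"rx": 0,"ry": 0,"rz": 0,"dx": -0.0253,"dy": -0.0378,"dz": 0,"fingers": 0.05},
  {"rx": 0,"ry": 0,"rz": 0,"dx": -0.0253,"dy": -0.0378,"dz": 0,"fingers": 0.05},
  {"rx": 0,"ry": 0,"rz": 0,"dx": -0.0253,"dy": -0.0378,"dz": 0,"fingers": 0.05},
  {"rx": 0,"ry": 0,"rz": 0,"dx": -0.0253,"dy": -0.0378,"dz": 0,"fingers": 0.05},
  {"rx": 0,"ry": 0,"rz": 0,"dx": -0.0253,"dy": -0.0378,"dz": 0,"fingers": 0.05},
  {"rx": 0,"ry": 0,"rz": 0,"dx": -0.0253,"dy": -0.0378,"dz": 0,"fingers": 0.05},
])

```text
time_s: 12.9
position: [0.6558, -0.145, 0.1045]
tool_rot: [[-0.992, 0.129, -0.002], [0.129, 0.992, 0.001], [0.002, 0.001, -1.0]]
ft_force: [1.0, 0.6, -0.8]
grip_width: 0.0663
gripper_force: 34.0
```

>>> arm_command([
  {"rx": 0,"ry": 0,"rz": 0,"dx": 0,"dy": 0,"dz": 0.02,"fingers": 0.05},
  {"rx": 0,"ry": 0,"rz": 0,"dx": 0,"dy": 0,"dz": 0.02,"fingers": 0.05},
  {"rx": 0,"ry": 0,"rz": 0,"dx": 0,"dy": 0,"dz": 0.015,"fingers": 0.05},
  {"rx": 0,"ry": 0,"rz": 0,"dx": 0,"dy": 0,"dz": 0,"fingers": 0.05},
  {"rx": 0,"ry": 0,"rz": 0,"dx": 0,"dy": 0,"dz": 0,"fingers": 0.05},
])

```text
time_s: 13.4
position: [0.6556, -0.1433, 0.0504]
tool_rot: [[-0.992, 0.128, -0.001], [0.128, 0.992, 0.001], [0.001, 0.0, -1.0]]
ft_force: [0.2, -0.4, -0.9]
grip_width: 0.0663
gripper_force: 34.1
```

```bash
python3 - <<'E'
from h import *
go(.6565,-.142,.0138)
E
```

```text
pos [ 0.6556 -0.1433  0.0504] th 82.63 tilt [-0.0011  0.0005] F [ 0.2 -0.4 -0.9] w 0.0663 g 34.1 t 13.4
tool shift [-0.0007  0.0014  0.0366] rows at 45mm 0.03470893754717459
```

>>> arm_command([
  {"rx": 0,"ry": 0,"rz": 0,"dx": -0.001,"dy": 0.0015,"dz": 0.014,"fingers": 0.05},
  {"rx": 0,"ry": 0,"rz": 0,"dx": 0,"dy": 0,"dz": 0.012,"fingers": 0.05},
  {"rx": 0,"ry": 0,"rz": 0,"dx": 0,"dy": 0,"dz": 0.006,"fingers": 0.05},
  {"rx": 0,"ry": 0,"rz": 0,"dx": 0,"dy": 0,"dz": 0.003,"fingers": 0.05},
  {"rx": 0,"ry": 0,"rz": 0,"dx": 0,"dy": 0,"dz": 0.0015,"fingers": 0.05},
  {"rx": 0,"ry": 0,"rz": 0,"dx": 0,"dy": 0,"dz": 0,"fingers": 0.05},
  {"rx": 0,"ry": 0,"rz": 0,"dx": 0,"dy": 0,"dz": 0,"fingers": 0.05},
])

```text
time_s: 14.1
position: [0.6572, -0.1423, 0.0147]
tool_rot: [[-0.992, 0.128, 0.001], [0.128, 0.992, -0.0], [-0.001, -0.0, -1.0]]
ft_force: [-0.2, -0.4, -2.5]
grip_width: 0.0661
gripper_force: 34.0
```

>>> arm_command([
  {"rx": 0,"ry": 0,"rz": 0,"dx": 0,"dy": 0,"dz": 0.0012,"fingers": 0.05},
  {"rx": 0,"ry": 0,"rz": 0,"dx": 0,"dy": 0,"dz": 0,"fingers": 0.05},
])

```text
time_s: 14.3
position: [0.6573, -0.1423, 0.0138]
tool_rot: [[-0.992, 0.128, 0.001], [0.128, 0.992, -0.0], [-0.001, -0.0, -1.0]]
ft_force: [-0.4, 0.5, 3.2]
grip_width: 0.0666
gripper_force: 34.3
```

>>> arm_command([
  {"rx": 0,"ry": 0,"rz": 0,"dx": 0,"dy": 0,"dz": 0,"fingers": 0.085},
  {"rx": 0,"ry": 0,"rz": 0,"dx": 0,"dy": 0,"dz": 0,"fingers": 0.085},
  {"rx": 0,"ry": 0,"rz": 0,"dx": 0,"dy": 0,"dz": 0,"fingers": 0.085},
  {"rx": 0,"ry": 0,"rz": 0,"dx": 0,"dy": 0,"dz": 0,"fingers": 0.085},
  {"rx": 0,"ry": 0,"rz": 0,"dx": 0,"dy": 0,"dz": -0.02,"fingers": 0.085},
  {"rx": 0,"ry": 0,"rz": 0,"dx": 0,"dy": 0,"dz": -0.025,"fingers": 0.085},
  {"rx": 0,"ry": 0,"rz": 0,"dx": 0,"dy": 0,"dz": -0.03,"fingers": 0.085},
  {"rx": 0,"ry": 0,"rz": 0,"dx": 0,"dy": 0,"dz": -0.025,"fingers": 0.085},
  {"rx": 0,"ry": 0,"rz": 0,"dx": 0.0254,"dy": 0.0377,"dz": 0,"fingers": 0.085},
  {"rx": 0,"ry": 0,"rz": 0,"dx": 0.0254,"dy": 0.0377,"dz": 0,"fingers": 0.085},
  {"rx": 0,"ry": 0,"rz": 0,"dx": 0.0254,"dy": 0.0377,"dz": 0,"fingers": 0.085},
  {"rx": 0,"ry": 0,"rz": 0,"dx": 0.0254,"dy": 0.0377,"dz": 0,"fingers": 0.085},
])

```text
time_s: 15.5
position: [0.5746, 0.0218, 0.1132]
tool_rot: [[-0.992, 0.129, 0.0], [0.129, 0.992, 0.0], [-0.0, 0.0, -1.0]]
ft_force: [0.1, 0.7, -0.8]
grip_width: 0.085
gripper_force: 0.0
```

>>> arm_command([
  {"rx": 0,"ry": 0,"rz": 0,"dx": 0.0254,"dy": 0.0377,"dz": 0,"fingers": 0.085},
  {"rx": 0,"ry": 0,"rz": 0,"dx": 0.0254,"dy": 0.0377,"dz": 0,"fingers": 0.085},
  {"rx": 0,"ry": 0,"rz": 0,"dx": 0.0254,"dy": 0.0377,"dz": 0,"fingers": 0.085},
  {"rx": 0,"ry": 0,"rz": 0,"dx": 0.0254,"dy": 0.0377,"dz": 0,"fingers": 0.085},
  {"rx": 0,"ry": 0,"rz": 0,"dx": 0.0254,"dy": 0.0377,"dz": 0,"fingers": 0.085},
  {"rx": 0,"ry": 0,"rz": 0,"dx": 0.0254,"dy": 0.0377,"dz": 0,"fingers": 0.085},
  {"rx": 0,"ry": 0,"rz": 0,"dx": 0.0254,"dy": 0.0377,"dz": 0,"fingers": 0.085},
  {"rx": 0,"ry": 0,"rz": 0,"dx": 0.0254,"dy": 0.0377,"dz": 0,"fingers": 0.085},
  {"rx": 0,"ry": 0,"rz": 0,"dx": 0,"dy": 0,"dz": 0.02,"fingers": 0.085},
  {"rx": 0,"ry": 0,"rz": 0,"dx": 0,"dy": 0,"dz": 0.01,"fingers": 0.085},
  {"rx": 0,"ry": 0,"rz": 0,"dx": 0,"dy": 0,"dz": 0,"fingers": 0.085},
])

```text
time_s: 16.6
position: [0.4124, 0.345, 0.0819]
tool_rot: [[-0.992, 0.129, -0.003], [0.129, 0.992, -0.001], [0.002, -0.002, -1.0]]
ft_force: [-0.0, -0.4, -0.7]
grip_width: 0.0849
gripper_force: 0.0
```

```bash
python3 - <<'E'
from h import *
go(.413,.346,.009)
E
```

```text
pos [0.4124 0.345  0.0819] th 82.6 tilt [-0.0026 -0.0015] F [-0.  -0.4 -0.7] w 0.0849 g 0.0 t 16.6
tool shift [-0.0006  0.0012  0.0729] rows at 45mm 0.03057341215152683
```

>>> arm_command([
  {"rx": 0,"ry": 0,"rz": 0,"dx": 0,"dy": 0.001,"dz": 0.02,"fingers": 0.085},
  {"rx": 0,"ry": 0,"rz": 0,"dx": 0,"dy": 0,"dz": 0.016,"fingers": 0.085},
  {"rx": 0,"ry": 0,"rz": 0,"dx": 0,"dy": 0,"dz": 0.016,"fingers": 0.085},
  {"rx": 0,"ry": 0,"rz": 0,"dx": 0,"dy": 0,"dz": 0.014,"fingers": 0.085},
  {"rx": 0,"ry": 0,"rz": 0,"dx": 0,"dy": 0,"dz": 0.006,"fingers": 0.085},
  {"rx": 0,"ry": 0,"rz": 0,"dx": 0,"dy": 0,"dz": 0,"fingers": 0.085},
  {"rx": 0,"ry": 0,"rz": 0,"dx": 0,"dy": 0,"dz": 0,"fingers": 0.05},
  {"rx": 0,"ry": 0,"rz": 0,"dx": 0,"dy": 0,"dz": 0,"fingers": 0.05},
  {"rx": 0,"ry": 0,"rz": 0,"dx": 0,"dy": 0,"dz": 0,"fingers": 0.05},
  {"rx": 0,"ry": 0,"rz": 0,"dx": 0,"dy": 0,"dz": 0,"fingers": 0.05},
  {"rx": 0,"ry": 0,"rz": 0,"dx": 0,"dy": 0,"dz": 0,"fingers": 0.05},
  {"rx": 0,"ry": 0,"rz": 0,"dx": 0,"dy": 0,"dz": 0,"fingers": 0.05},
])

```text
time_s: 17.8
position: [0.4136, 0.3468, 0.0122]
tool_rot: [[-0.992, 0.128, 0.002], [0.128, 0.992, 0.001], [-0.002, 0.001, -1.0]]
ft_force: [-0.2, -2.2, 6.5]
grip_width: 0.0648
gripper_force: 34.1
```

>>> arm_command([
  {"rx": 0,"ry": 0,"rz": 0,"dx": 0,"dy": 0,"dz": -0.01,"fingers": 0.05},
  {"rx": 0,"ry": 0,"rz": 0,"dx": 0,"dy": 0,"dz": -0.02,"fingers": 0.05},
  {"rx": 0,"ry": 0,"rz": 0,"dx": 0,"dy": 0,"dz": -0.03,"fingers": 0.05},
  {"rx": 0,"ry": 0,"rz": 0,"dx": 0,"dy": 0,"dz": -0.03,"fingers": 0.05},
  {"rx": 0,"ry": 0,"rz": 0,"dx": 0,"dy": 0,"dz": 0,"fingers": 0.05},
])

```text
time_s: 18.3
position: [0.4144, 0.3476, 0.1053]
tool_rot: [[-0.992, 0.128, 0.007], [0.128, 0.992, 0.004], [-0.006, 0.004, -1.0]]
ft_force: [0.7, 0.1, -1.2]
grip_width: 0.0646
gripper_force: 33.9
```

```bash
python3 - <<'E'
from h import *
go(.5575,-.156,.0133)
E
```

```text
pos [0.4144 0.3476 0.1053] th 82.63 tilt [0.0066 0.0036] F [ 0.7  0.1 -1.2] w 0.0646 g 33.9 t 18.3
tool shift [-0.2059 -0.4815  0.0912] rows at 45mm 11.63740488259743
```

>>> arm_command([
  {"rx": 0,"ry": 0,"rz": 0,"dx": -0.0172,"dy": -0.0401,"dz": 0,"fingers": 0.05},
  {"rx": 0,"ry": 0,"rz": 0,"dx": -0.0172,"dy": -0.0401,"dz": 0,"fingers": 0.05},
  {"rx": 0,"ry": 0,"rz": 0,"dx": -0.0172,"dy": -0.0401,"dz": 0,"fingers": 0.05},
  {"rx": 0,"ry": 0,"rz": 0,"dx": -0.0172,"dy": -0.0401,"dz": 0,"fingers": 0.05},
  {"rx": 0,"ry": 0,"rz": 0,"dx": -0.0172,"dy": -0.0401,"dz": 0,"fingers": 0.05},
  {"rx": 0,"ry": 0,"rz": 0,"dx": -0.0172,"dy": -0.0401,"dz": 0,"fingers": 0.05},
  {"rx": 0,"ry": 0,"rz": 0,"dx": -0.0172,"dy": -0.0401,"dz": 0,"fingers": 0.05},
  {"rx": 0,"ry": 0,"rz": 0,"dx": -0.0172,"dy": -0.0401,"dz": 0,"fingers": 0.05},
  {"rx": 0,"ry": 0,"rz": 0,"dx": -0.0172,"dy": -0.0401,"dz": 0,"fingers": 0.05},
  {"rx": 0,"ry": 0,"rz": 0,"dx": -0.0172,"dy": -0.0401,"dz": 0,"fingers": 0.05},
  {"rx": 0,"ry": 0,"rz": 0,"dx": -0.0172,"dy": -0.0401,"dz": 0,"fingers": 0.05},
  {"rx": 0,"ry": 0,"rz": 0,"dx": -0.0172,"dy": -0.0401,"dz": 0,"fingers": 0.05},
])

```text
time_s: 19.5
position: [0.5557, -0.1587, 0.1007]
tool_rot: [[-0.992, 0.129, -0.001], [0.129, 0.992, 0.001], [0.001, 0.001, -1.0]]
ft_force: [0.6, 0.8, -0.7]
grip_width: 0.065
gripper_force: 34.0
```

>>> arm_command([
  {"rx": 0,"ry": 0,"rz": 0,"dx": 0,"dy": 0,"dz": 0.02,"fingers": 0.05},
  {"rx": 0,"ry": 0,"rz": 0,"dx": 0,"dy": 0,"dz": 0.02,"fingers": 0.05},
  {"rx": 0,"ry": 0,"rz": 0,"dx": 0,"dy": 0,"dz": 0.01,"fingers": 0.05},
  {"rx": 0,"ry": 0,"rz": 0,"dx": 0,"dy": 0,"dz": 0,"fingers": 0.05},
  {"rx": 0,"ry": 0,"rz": 0,"dx": 0,"dy": 0,"dz": 0,"fingers": 0.05},
])

```text
time_s: 20.0
position: [0.5561, -0.1569, 0.0516]
tool_rot: [[-0.992, 0.128, 0.0], [0.128, 0.992, -0.0], [-0.0, -0.0, -1.0]]
ft_force: [0.3, 0.0, -1.6]
grip_width: 0.065
gripper_force: 34.0
```

```bash
python3 - <<'E'
from h import *
go(.5575,-.156,.016)
p=shot('side');cv2.imwrite('pics/i.png',cv2.resize(p['color'][110:190,240:360],(600,400),interpolation=2))
E
```

```text
pos [ 0.5561 -0.1569  0.0516] th 82.64 tilt [ 0.0005 -0.0002] F [ 0.3  0.  -1.6] w 0.065 g 34.0 t 20.0
tool shift [-0.0013  0.0011  0.0356] rows at 45mm 0.036808938668858135
```

View pics/i.png

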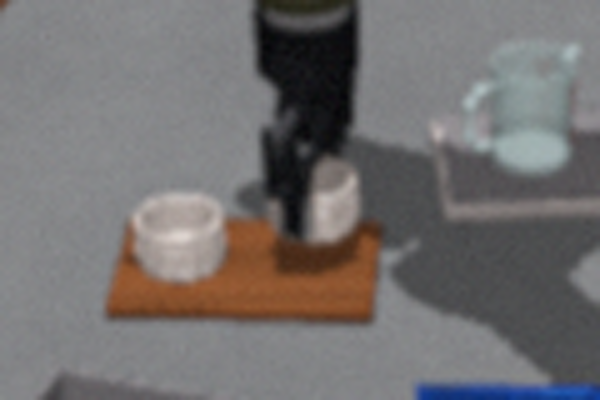

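The first ramekin stands on the board's left end at (180,240), and the second hangs over the right half at (320,200).

>>> arm_command([
  {"rx": 0,"ry": 0,"rz": 0,"dx": -0.001,"dy": 0.001,"dz": 0.014,"fingers": 0.05},
  {"rx": 0,"ry": 0,"rz": 0,"dx": 0,"dy": 0,"dz": 0.01,"fingers": 0.05},
  {"rx": 0,"ry": 0,"rz": 0,"dx": 0,"dy": 0,"dz": 0.006,"fingers": 0.05},
  {"rx": 0,"ry": 0,"rz": 0,"dx": 0,"dy": 0,"dz": 0.003,"fingers": 0.05},
  {"rx": 0,"ry": 0,"rz": 0,"dx": 0,"dy": 0,"dz": 0.0015,"fingers": 0.05},
  {"rx": 0,"ry": 0,"rz": 0,"dx": 0,"dy": 0,"dz": 0,"fingers": 0.05},
  {"rx": 0,"ry": 0,"rz": 0,"dx": 0,"dy": 0,"dz": 0,"fingers": 0.05},
])

```text
time_s: 20.75
position: [0.5571, -0.1563, 0.017]
tool_rot: [[-0.992, 0.128, 0.001], [0.128, 0.992, -0.0], [-0.001, -0.0, -1.0]]
ft_force: [-0.6, -0.7, -1.7]
grip_width: 0.0643
gripper_force: 34.0
```

>>> arm_command([
  {"rx": 0,"ry": 0,"rz": 0,"dx": 0,"dy": 0,"dz": 0.001,"fingers": 0.05},
  {"rx": 0,"ry": 0,"rz": 0,"dx": 0,"dy": 0,"dz": 0,"fingers": 0.05},
])

```text
time_s: 20.95
position: [0.5572, -0.1563, 0.0162]
tool_rot: [[-0.992, 0.128, 0.001], [0.128, 0.992, -0.0], [-0.001, -0.0, -1.0]]
ft_force: [-1.0, -0.1, 3.6]
grip_width: 0.0644
gripper_force: 34.4
```

>>> arm_command([
  {"rx": 0,"ry": 0,"rz": 0,"dx": 0,"dy": 0,"dz": 0,"fingers": 0.085},
  {"rx": 0,"ry": 0,"rz": 0,"dx": 0,"dy": 0,"dz": 0,"fingers": 0.085},
  {"rx": 0,"ry": 0,"rz": 0,"dx": 0,"dy": 0,"dz": 0,"fingers": 0.085},
  {"rx": 0,"ry": 0,"rz": 0,"dx": 0,"dy": 0,"dz": 0,"fingers": 0.085},
  {"rx": 0,"ry": 0,"rz": 0,"dx": 0,"dy": 0,"dz": -0.025,"fingers": 0.085},
  {"rx": 0,"ry": 0,"rz": 0,"dx": 0,"dy": 0,"dz": -0.035,"fingers": 0.085},
  {"rx": 0,"ry": 0,"rz": 0,"dx": 0,"dy": 0,"dz": -0.045,"fingers": 0.085},
  {"rx": 0,"ry": 0,"rz": 0,"dx": 0,"dy": 0,"dz": -0.03,"fingers": 0.085},
  {"rx": 0,"ry": 0,"rz": 0.1404,"dx": 0,"dy": 0,"dz": 0,"fingers": 0.085},
  {"rx": 0,"ry": 0,"rz": 0.1404,"dx": 0,"dy": 0,"dz": 0,"fingers": 0.085},
  {"rx": 0,"ry": 0,"rz": 0.1404,"dx": 0,"dy": 0,"dz": 0,"fingers": 0.085},
  {"rx": 0,"ry": 0,"rz": 0.1404,"dx": 0,"dy": 0,"dz": 0,"fingers": 0.085},
])

```text
time_s: 22.15
position: [0.5569, -0.1562, 0.1506]
tool_rot: [[-0.767, 0.641, -0.0], [0.641, 0.767, 0.0], [0.0, -0.0, -1.0]]
ft_force: [0.1, 0.2, 0.5]
grip_width: 0.0853
gripper_force: 0.0
```

>>> arm_command([
  {"rx": 0,"ry": 0,"rz": 0.1404,"dx": 0,"dy": 0,"dz": 0,"fingers": 0.085},
  {"rx": 0,"ry": 0,"rz": 0.1404,"dx": 0,"dy": 0,"dz": 0,"fingers": 0.085},
  {"rx": 0,"ry": 0,"rz": 0.1404,"dx": 0,"dy": 0,"dz": 0,"fingers": 0.085},
  {"rx": 0,"ry": 0,"rz": 0.1404,"dx": 0,"dy": 0,"dz": 0,"fingers": 0.085},
  {"rx": 0,"ry": 0,"rz": 0.1404,"dx": 0,"dy": 0,"dz": 0,"fingers": 0.085},
  {"rx": 0,"ry": 0,"rz": 0.1404,"dx": 0,"dy": 0,"dz": 0,"fingers": 0.085},
  {"rx": 0,"ry": 0,"rz": 0.1404,"dx": 0,"dy": 0,"dz": 0,"fingers": 0.085},
  {"rx": 0,"ry": 0,"rz": 0.1404,"dx": 0,"dy": 0,"dz": 0,"fingers": 0.085},
  {"rx": 0,"ry": 0,"rz": 0.1404,"dx": 0,"dy": 0,"dz": 0,"fingers": 0.085},
  {"rx": 0,"ry": 0,"rz": 0.1404,"dx": 0,"dy": 0,"dz": 0,"fingers": 0.085},
  {"rx": 0,"ry": 0,"rz": 0.1404,"dx": 0,"dy": 0,"dz": 0,"fingers": 0.085},
  {"rx": 0,"ry": 0,"rz": 0,"dx": 0,"dy": 0,"dz": 0,"fingers": 0.085},
])

```text
time_s: 23.35
position: [0.5569, -0.1562, 0.1505]
tool_rot: [[0.617, 0.787, -0.0], [0.787, -0.617, 0.0], [-0.0, -0.0, -1.0]]
ft_force: [0.5, -0.5, 0.4]
grip_width: 0.085
gripper_force: 0.0
```

```bash
python3 - <<'E'
from h import *
go(.415,-.332,.14)
p=shot('top');p2=shot('side')
def ov(p,cs):
    im=cv2.resize(p['color'],None,fx=4,fy=4,interpolation=2)
    t=np.linspace(0,6.28,60)
    for c in cs:
        for z in(.022,.107):
            q=np.array([proj(p,[c[0]+.033*np.cos(a),c[1]+.033*np.sin(a),z])*4+1.5 for a in t]);cv2.polylines(im,[q.astype(int)],True,(0,0,255) if z<.05 else (0,255,255),1)
    return im
c=[(.415,-.332)]
a=ov(p,c)[720:1120,1740:2060];b=ov(p2,c)[440:640,1280:1440]
cv2.imwrite('pics/j.png',np.hstack([cv2.resize(a,(400,500)),cv2.resize(b,(400,500))]))
E
```

```text
pos [ 0.5569 -0.1562  0.1505] th -38.11 tilt [-0.0002  0.0001] F [ 0.5 -0.5  0.4] w 0.085 g 0.0 t 23.35
tool shift [-0.2259 -0.0031  0.0105] rows at 45mm 5.021169525986786
```

View pics/j.png

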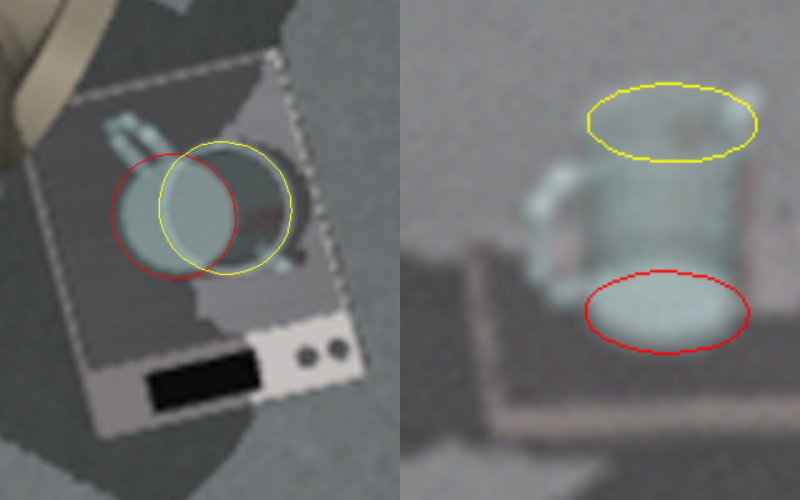

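Overlay check: the predicted jug base (174,215) and rim (226,208) fit the jug within about 3 mm in both views. The jug is at about (.415,-.333).

>>> arm_command([
  {"rx": 0,"ry": 0,"rz": 0,"dx": -0.0453,"dy": -0.0006,"dz": 0,"fingers": 0.085},
  {"rx": 0,"ry": 0,"rz": 0,"dx": -0.0453,"dy": -0.0006,"dz": 0,"fingers": 0.085},
  {"rx": 0,"ry": 0,"rz": 0,"dx": -0.0453,"dy": -0.0006,"dz": 0,"fingers": 0.085},
  {"rx": 0,"ry": 0,"rz": 0,"dx": -0.0453,"dy": -0.0006,"dz": 0,"fingers": 0.085},
  {"rx": 0,"ry": 0,"rz": 0,"dx": -0.0453,"dy": -0.0006,"dz": 0,"fingers": 0.085},
  {"rx": 0,"ry": 0,"rz": 0,"dx": 0,"dy": 0,"dz": 0.03,"fingers": 0.085},
  {"rx": 0,"ry": 0,"rz": 0,"dx": 0,"dy": 0,"dz": 0,"fingers": 0.085},
  {"rx": 0,"ry": 0,"rz": 0,"dx": 0,"dy": 0,"dz": 0,"fingers": 0.085},
])

```text
time_s: 24.25
position: [0.4152, -0.3323, 0.1209]
tool_rot: [[0.615, 0.789, -0.001], [0.789, -0.615, 0.001], [0.0, -0.001, -1.0]]
ft_force: [0.0, -0.1, 0.5]
grip_width: 0.0849
gripper_force: 0.0
```

```bash
python3 - <<'E'
from h import *
go(.415,-.3328,.052)
p=shot('top');p2=shot('side');cv2.imwrite('pics/k.png',np.hstack([cv2.resize(p2['color'][90:170,290:380],(450,400),interpolation=2),cv2.resize(p['color'][100:190,360:440],(350,400),interpolation=2)]))
E
```

```text
pos [ 0.4152 -0.3323  0.1209] th -37.93 tilt [-0.0005  0.0009] F [ 0.  -0.1  0.5] w 0.0849 g 0.0 t 24.25
tool shift [-0.0005  0.0002  0.0689] rows at 45mm 0.012179205693274622
```

View pics/k.png

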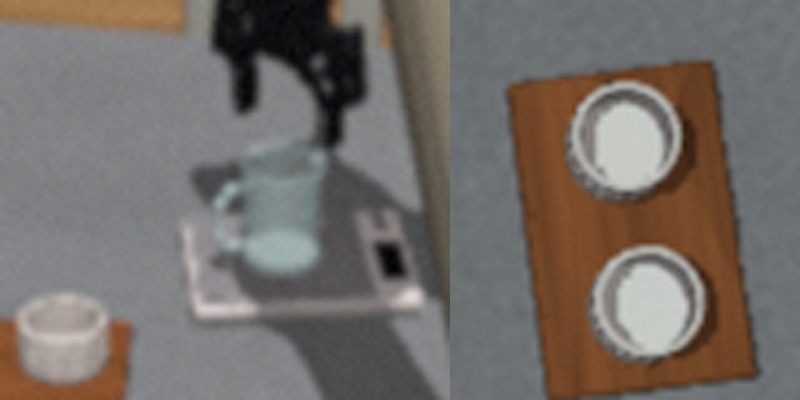

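Both ramekins stand on the board, apart and well inside (627,137; 650,303). The fingers straddle the jug.

>>> arm_command([
  {"rx": 0,"ry": 0,"rz": 0,"dx": 0,"dy": 0,"dz": 0.01,"fingers": 0.085},
  {"rx": 0,"ry": 0,"rz": 0,"dx": 0,"dy": 0,"dz": 0.012,"fingers": 0.085},
  {"rx": 0,"ry": 0,"rz": 0,"dx": 0,"dy": 0,"dz": 0.012,"fingers": 0.085},
  {"rx": 0,"ry": 0,"rz": 0,"dx": 0,"dy": 0,"dz": 0.012,"fingers": 0.085},
  {"rx": 0,"ry": 0,"rz": 0,"dx": 0,"dy": 0,"dz": 0.012,"fingers": 0.085},
  {"rx": 0,"ry": 0,"rz": 0,"dx": 0,"dy": 0,"dz": 0.01,"fingers": 0.085},
  {"rx": 0,"ry": 0,"rz": 0,"dx": 0,"dy": 0,"dz": 0,"fingers": 0.085},
  {"rx": 0,"ry": 0,"rz": 0,"dx": 0,"dy": 0,"dz": 0,"fingers": 0.05},
  {"rx": 0,"ry": 0,"rz": 0,"dx": 0,"dy": 0,"dz": 0,"fingers": 0.05},
  {"rx": 0,"ry": 0,"rz": 0,"dx": 0,"dy": 0,"dz": 0,"fingers": 0.05},
  {"rx": 0,"ry": 0,"rz": 0,"dx": 0,"dy": 0,"dz": 0,"fingers": 0.05},
  {"rx": 0,"ry": 0,"rz": 0,"dx": 0,"dy": 0,"dz": 0,"fingers": 0.05},
], squeeze=45)

```text
time_s: 25.55
position: [0.4153, -0.3331, 0.0534]
tool_rot: [[0.616, 0.788, 0.001], [0.788, -0.616, -0.001], [-0.0, 0.002, -1.0]]
ft_force: [-1.0, -0.0, 4.9]
grip_width: 0.065
gripper_force: 50.9
```

>>> arm_command([
  {"rx": 0,"ry": 0,"rz": 0,"dx": 0,"dy": 0,"dz": -0.01,"fingers": 0.05},
  {"rx": 0,"ry": 0,"rz": 0,"dx": 0,"dy": 0,"dz": -0.02,"fingers": 0.05},
  {"rx": 0,"ry": 0,"rz": 0,"dx": 0,"dy": 0,"dz": -0.02,"fingers": 0.05},
  {"rx": 0,"ry": 0,"rz": 0,"dx": 0,"dy": 0,"dz": -0.02,"fingers": 0.05},
  {"rx": 0,"ry": 0,"rz": 0,"dx": 0.017,"dy": -0.013,"dz": 0,"fingers": 0.05},
  {"rx": 0,"ry": 0,"rz": 0,"dx": 0.0334,"dy": -0.0261,"dz": 0,"fingers": 0.05},
  {"rx": 0,"ry": 0,"rz": 0,"dx": 0.0334,"dy": -0.0261,"dz": 0,"fingers": 0.05},
  {"rx": 0,"ry": 0,"rz": 0,"dx": 0.0334,"dy": -0.0261,"dz": 0,"fingers": 0.05},
  {"rx": 0,"ry": 0,"rz": 0,"dx": 0.0334,"dy": -0.0261,"dz": 0,"fingers": 0.05},
  {"rx": 0,"ry": 0,"rz": 0,"dx": 0.0334,"dy": -0.0261,"dz": 0,"fingers": 0.05},
  {"rx": 0,"ry": 0,"rz": 0,"dx": 0.0334,"dy": -0.0261,"dz": 0,"fingers": 0.05},
  {"rx": 0,"ry": 0,"rz": 0,"dx": 0.0334,"dy": -0.0261,"dz": 0,"fingers": 0.05},
])

```text
time_s: 26.75
position: [0.415, -0.0129, 0.123]
tool_rot: [[0.617, 0.787, 0.0], [0.787, -0.617, 0.0], [0.0, 0.0, -1.0]]
ft_force: [0.8, -0.2, -2.9]
grip_width: 0.0649
gripper_force: 50.9
```

>>> arm_command([
  {"rx": 0,"ry": 0,"rz": 0,"dx": 0.0334,"dy": -0.0261,"dz": 0,"fingers": 0.05},
  {"rx": 0,"ry": 0,"rz": 0,"dx": 0.0334,"dy": -0.0261,"dz": 0,"fingers": 0.05},
  {"rx": 0,"ry": 0,"rz": 0,"dx": 0.0334,"dy": -0.0261,"dz": 0,"fingers": 0.05},
  {"rx": 0,"ry": 0,"rz": 0,"dx": 0.0334,"dy": -0.0261,"dz": 0,"fingers": 0.05},
  {"rx": 0,"ry": 0,"rz": 0,"dx": 0.0334,"dy": -0.0261,"dz": 0,"fingers": 0.05},
  {"rx": 0,"ry": 0,"rz": 0,"dx": 0.0334,"dy": -0.0261,"dz": 0,"fingers": 0.05},
  {"rx": 0,"ry": 0,"rz": 0,"dx": 0.0334,"dy": -0.0261,"dz": 0,"fingers": 0.05},
  {"rx": 0,"ry": 0,"rz": 0,"dx": 0.017,"dy": -0.013,"dz": 0,"fingers": 0.05},
  {"rx": 0,"ry": 0,"rz": 0,"dx": 0,"dy": 0,"dz": 0,"fingers": 0.05},
  {"rx": 0,"ry": 0,"rz": 0,"dx": 0,"dy": 0,"dz": 0,"fingers": 0.05},
])

```text
time_s: 27.75
position: [0.4154, 0.3033, 0.1226]
tool_rot: [[0.616, 0.788, -0.001], [0.788, -0.616, -0.001], [-0.001, -0.0, -1.0]]
ft_force: [-0.7, -0.3, -2.0]
grip_width: 0.0653
gripper_force: 50.9
```

```bash
python3 - <<'E'
from h import *
go(.415,.346,.0435)
for n in('top','side'):
    p=shot(n);im,f=warp(p,.010,(.415,.342));h=cv2.cvtColor(im,cv2.COLOR_BGR2HSV).astype(int);H,S,V=h[...,0],h[...,1],h[...,2]
    k=big((H<28)&(S>80)&(V>50));e=cv2.fitEllipse(cv2.convexHull(k));print(n,f(e[0]),np.array(e[1])*.0005)
    c=p['color'];u=proj(p,[.415,.346,.06]).astype(int);cv2.imwrite('pics/l%s.png'%n,cv2.resize(c[u[1]-40:u[1]+40,u[0]-40:u[0]+40],(400,400),interpolation=2))
cv2.imwrite('pics/l.png',np.hstack([cv2.imread('pics/ltop.png'),cv2.imread('pics/lside.png')]))
E
```

```text
pos [0.4154 0.3033 0.1226] th -37.99 tilt [-0.0008 -0.0006] F [-0.7 -0.3 -2. ] w 0.0653 g 50.9 t 27.75
tool shift [ 0.0334 -0.0266  0.079 ] rows at 45mm 0.9494206467198014
top [0.42925416 0.28186435] [0.01775187 0.07398042]
side [0.41594196 0.34899124] [0.14885136 0.15634125]
```

View pics/l.png

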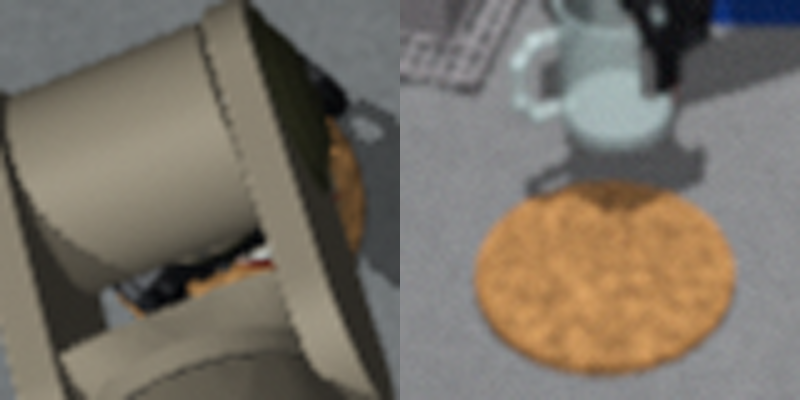

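The jug hangs level and is 43 mm short of the trivet centre, so I'll finish the approach.

>>> arm_command([
  {"rx": 0,"ry": 0,"rz": 0,"dx": 0.0167,"dy": -0.0131,"dz": 0,"fingers": 0.05},
  {"rx": 0,"ry": 0,"rz": 0,"dx": 0.0167,"dy": -0.0131,"dz": 0,"fingers": 0.05},
  {"rx": 0,"ry": 0,"rz": 0,"dx": 0,"dy": 0,"dz": 0.02,"fingers": 0.05},
  {"rx": 0,"ry": 0,"rz": 0,"dx": 0,"dy": 0,"dz": 0.02,"fingers": 0.05},
  {"rx": 0,"ry": 0,"rz": 0,"dx": 0,"dy": 0,"dz": 0.02,"fingers": 0.05},
  {"rx": 0,"ry": 0,"rz": 0,"dx": 0,"dy": 0,"dz": 0.012,"fingers": 0.05},
  {"rx": 0,"ry": 0,"rz": 0,"dx": 0,"dy": 0,"dz": 0.004,"fingers": 0.05},
  {"rx": 0,"ry": 0,"rz": 0,"dx": 0,"dy": 0,"dz": 0,"fingers": 0.05},
  {"rx": 0,"ry": 0,"rz": 0,"dx": 0,"dy": 0,"dz": 0,"fingers": 0.05},
])

```text
time_s: 28.75
position: [0.4164, 0.346, 0.0474]
tool_rot: [[0.616, 0.787, 0.001], [0.787, -0.616, 0.001], [0.001, 0.001, -1.0]]
ft_force: [0.6, -0.6, -2.1]
grip_width: 0.0653
gripper_force: 51.0
```

```bash
python3 - <<'E'
from h import *
go(.4155,.346,.0414)
p=shot('side');s=env.observe()['position'];z=.010+s[2]-.0414
im=cv2.resize(p['color'],None,fx=6,fy=6,interpolation=2);t=np.linspace(0,6.28,80)
def ci(c,r,z,col): cv2.polylines(im,[np.array([proj(p,[c[0]+r*np.cos(a),c[1]+r*np.sin(a),z])*6+2.5 for a in t]).astype(int)],True,col,1)
for zz in (z+.003,z+.085): ci(s,.033 if zz>.05 else .030,zz,(0,0,255))
ci((.4155,.346),.075,.01,(255,0,0))
u=(proj(p,[.4155,.346,.03])*6).astype(int);cv2.imwrite('pics/m.png',im[u[1]-250:u[1]+250,u[0]-250:u[0]+250])
E
```

```text
pos [0.4164 0.346  0.0474] th -38.06 tilt [0.0013 0.0006] F [ 0.6 -0.6 -2.1] w 0.0653 g 51.0 t 28.75
tool shift [-0.0005 -0.0007  0.006 ] rows at 45mm 0.019177210927603636
```

View pics/m.png

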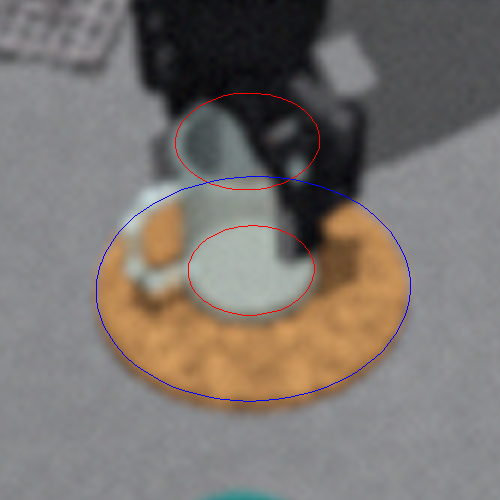

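The blue trivet outline fits the cork, and the jug base (253,275) sits within about 1–2 mm of the predicted circle.

>>> arm_command([
  {"rx": 0,"ry": 0,"rz": 0,"dx": -0.001,"dy": -0.0007,"dz": 0.003,"fingers": 0.05},
  {"rx": 0,"ry": 0,"rz": 0,"dx": 0,"dy": 0,"dz": 0.002,"fingers": 0.05},
  {"rx": 0,"ry": 0,"rz": 0,"dx": 0,"dy": 0,"dz": 0,"fingers": 0.05},
  {"rx": 0,"ry": 0,"rz": 0,"dx": 0,"dy": 0,"dz": 0,"fingers": 0.05},
])

```text
time_s: 29.2
position: [0.4147, 0.3456, 0.0416]
tool_rot: [[0.616, 0.788, -0.0], [0.788, -0.616, -0.0], [-0.0, 0.0, -1.0]]
ft_force: [0.2, -0.5, -2.9]
grip_width: 0.0652
gripper_force: 51.1
```

>>> arm_command([
  {"rx": 0,"ry": 0,"rz": 0,"dx": 0,"dy": 0,"dz": 0.001,"fingers": 0.05},
  {"rx": 0,"ry": 0,"rz": 0,"dx": 0,"dy": 0,"dz": 0,"fingers": 0.05},
])

```text
time_s: 29.4
position: [0.4147, 0.3457, 0.0414]
tool_rot: [[0.616, 0.788, 0.001], [0.788, -0.616, 0.0], [0.001, 0.0, -1.0]]
ft_force: [-2.0, -0.0, 4.6]
grip_width: 0.0652
gripper_force: 51.6
```

>>> arm_command([
  {"rx": 0,"ry": 0,"rz": 0,"dx": 0,"dy": 0,"dz": 0,"fingers": 0.085},
  {"rx": 0,"ry": 0,"rz": 0,"dx": 0,"dy": 0,"dz": 0,"fingers": 0.085},
  {"rx": 0,"ry": 0,"rz": 0,"dx": 0,"dy": 0,"dz": 0,"fingers": 0.085},
  {"rx": 0,"ry": 0,"rz": 0,"dx": 0,"dy": 0,"dz": 0,"fingers": 0.085},
  {"rx": 0,"ry": 0,"rz": 0,"dx": 0,"dy": 0,"dz": -0.02,"fingers": 0.085},
  {"rx": 0,"ry": 0,"rz": 0,"dx": 0,"dy": 0,"dz": -0.03,"fingers": 0.085},
  {"rx": 0,"ry": 0,"rz": 0,"dx": 0,"dy": 0,"dz": -0.03,"fingers": 0.085},
  {"rx": 0,"ry": 0,"rz": 0,"dx": 0,"dy": 0,"dz": -0.03,"fingers": 0.085},
  {"rx": 0,"ry": 0,"rz": 0.1294,"dx": 0,"dy": 0,"dz": 0,"fingers": 0.085},
  {"rx": 0,"ry": 0,"rz": 0.1294,"dx": 0,"dy": 0,"dz": 0,"fingers": 0.085},
  {"rx": 0,"ry": 0,"rz": 0.1294,"dx": 0,"dy": 0,"dz": 0,"fingers": 0.085},
  {"rx": 0,"ry": 0,"rz": 0.1294,"dx": 0,"dy": 0,"dz": 0,"fingers": 0.085},
])

```text
time_s: 30.6
position: [0.4146, 0.3456, 0.1506]
tool_rot: [[0.927, 0.374, 0.0], [0.374, -0.927, -0.0], [0.0, 0.0, -1.0]]
ft_force: [-0.1, 0.4, -0.8]
grip_width: 0.085
gripper_force: 0.0
```

>>> arm_command([
  {"rx": 0,"ry": 0,"rz": 0.1294,"dx": 0,"dy": 0,"dz": 0,"fingers": 0.085},
  {"rx": 0,"ry": 0,"rz": 0.1294,"dx": 0,"dy": 0,"dz": 0,"fingers": 0.085},
  {"rx": 0,"ry": 0,"rz": 0.1294,"dx": 0,"dy": 0,"dz": 0,"fingers": 0.085},
  {"rx": 0,"ry": 0,"rz": 0.1294,"dx": 0,"dy": 0,"dz": 0,"fingers": 0.085},
  {"rx": 0,"ry": 0,"rz": 0,"dx": 0,"dy": 0,"dz": 0,"fingers": 0.085},
])

```text
time_s: 31.1
position: [0.4146, 0.3456, 0.1506]
tool_rot: [[0.992, -0.129, -0.0], [-0.129, -0.992, -0.0], [-0.0, 0.0, -1.0]]
ft_force: [0.1, -0.1, -0.2]
grip_width: 0.0852
gripper_force: 0.0
```

```bash
python3 - <<'E'
from h import *
go(.6125,.129,.11)
E
```

```text
pos [0.4146 0.3456 0.1506] th -97.42 tilt [-0.0001 -0.    ] F [ 0.1 -0.1 -0.2] w 0.0852 g 0.0 t 31.1
tool shift [0.2242 0.1892 0.0406] rows at 45mm 6.519007632935222
```

>>> arm_command([
  {"rx": 0,"ry": 0,"rz": 0,"dx": 0.032,"dy": 0.027,"dz": 0,"fingers": 0.085},
  {"rx": 0,"ry": 0,"rz": 0,"dx": 0.032,"dy": 0.027,"dz": 0,"fingers": 0.085},
  {"rx": 0,"ry": 0,"rz": 0,"dx": 0.032,"dy": 0.027,"dz": 0,"fingers": 0.085},
  {"rx": 0,"ry": 0,"rz": 0,"dx": 0.032,"dy": 0.027,"dz": 0,"fingers": 0.085},
  {"rx": 0,"ry": 0,"rz": 0,"dx": 0.032,"dy": 0.027,"dz": 0.01,"fingers": 0.085},
  {"rx": 0,"ry": 0,"rz": 0,"dx": 0.032,"dy": 0.027,"dz": 0.01,"fingers": 0.085},
  {"rx": 0,"ry": 0,"rz": 0,"dx": 0.032,"dy": 0.027,"dz": 0.02,"fingers": 0.085},
  {"rx": 0,"ry": 0,"rz": 0,"dx": 0,"dy": 0,"dz": 0,"fingers": 0.085},
  {"rx": 0,"ry": 0,"rz": 0,"dx": 0,"dy": 0,"dz": 0,"fingers": 0.085},
])

```text
time_s: 32.0
position: [0.6126, 0.1289, 0.1099]
tool_rot: [[0.992, -0.127, -0.002], [-0.127, -0.992, 0.0], [-0.002, 0.0, -1.0]]
ft_force: [0.3, 0.4, -0.2]
grip_width: 0.0853
gripper_force: 0.0
```

```bash
python3 - <<'E'
from h import *
go(.6125,.129,.027)
E
```

```text
pos [0.6126 0.1289 0.1099] th -97.28 tilt [-0.0015  0.0002] F [ 0.3  0.4 -0.2] w 0.0853 g 0.0 t 32.0
tool shift [-0.     -0.0001  0.0829] rows at 45mm 0.0024999514509136244
```

>>> arm_command([
  {"rx": 0,"ry": 0,"rz": 0,"dx": 0,"dy": 0,"dz": 0.02,"fingers": 0.085},
  {"rx": 0,"ry": 0,"rz": 0,"dx": 0,"dy": 0,"dz": 0.016,"fingers": 0.085},
  {"rx": 0,"ry": 0,"rz": 0,"dx": 0,"dy": 0,"dz": 0.016,"fingers": 0.085},
  {"rx": 0,"ry": 0,"rz": 0,"dx": 0,"dy": 0,"dz": 0.016,"fingers": 0.085},
  {"rx": 0,"ry": 0,"rz": 0,"dx": 0,"dy": 0,"dz": 0.014,"fingers": 0.085},
  {"rx": 0,"ry": 0,"rz": 0,"dx": 0,"dy": 0,"dz": 0,"fingers": 0.085},
  {"rx": 0,"ry": 0,"rz": 0,"dx": 0,"dy": 0,"dz": 0,"fingers": 0.05},
  {"rx": 0,"ry": 0,"rz": 0,"dx": 0,"dy": 0,"dz": 0,"fingers": 0.05},
  {"rx": 0,"ry": 0,"rz": 0,"dx": 0,"dy": 0,"dz": 0,"fingers": 0.05},
  {"rx": 0,"ry": 0,"rz": 0,"dx": 0,"dy": 0,"dz": 0,"fingers": 0.05},
  {"rx": 0,"ry": 0,"rz": 0,"dx": 0,"dy": 0,"dz": 0,"fingers": 0.05},
  {"rx": 0,"ry": 0,"rz": 0,"dx": 0,"dy": 0,"dz": 0,"fingers": 0.05},
], squeeze=40)

```text
time_s: 33.2
position: [0.6131, 0.1297, 0.0298]
tool_rot: [[0.992, -0.128, 0.002], [-0.128, -0.992, 0.0], [0.002, -0.0, -1.0]]
ft_force: [-1.1, 0.5, 6.3]
grip_width: 0.0635
gripper_force: 45.7
```

>>> arm_command([
  {"rx": 0,"ry": 0,"rz": 0,"dx": 0,"dy": 0,"dz": -0.02,"fingers": 0.05},
  {"rx": 0,"ry": 0,"rz": 0,"dx": 0,"dy": 0,"dz": -0.035,"fingers": 0.05},
  {"rx": 0,"ry": 0,"rz": 0,"dx": 0,"dy": 0,"dz": -0.035,"fingers": 0.05},
  {"rx": 0,"ry": 0,"rz": 0.1328,"dx": 0,"dy": 0,"dz": 0,"fingers": 0.05},
  {"rx": 0,"ry": 0,"rz": 0.1328,"dx": 0,"dy": 0,"dz": 0,"fingers": 0.05},
  {"rx": 0,"ry": 0,"rz": 0.1328,"dx": 0,"dy": 0,"dz": 0,"fingers": 0.05},
  {"rx": 0,"ry": 0,"rz": 0.1328,"dx": 0,"dy": 0,"dz": 0,"fingers": 0.05},
  {"rx": 0,"ry": 0,"rz": 0.1328,"dx": 0,"dy": 0,"dz": 0,"fingers": 0.05},
  {"rx": 0,"ry": 0,"rz": 0.1328,"dx": 0,"dy": 0,"dz": 0,"fingers": 0.05},
  {"rx": 0,"ry": 0,"rz": 0.1328,"dx": 0,"dy": 0,"dz": 0,"fingers": 0.05},
  {"rx": 0,"ry": 0,"rz": 0.1328,"dx": 0,"dy": 0,"dz": 0,"fingers": 0.05},
  {"rx": 0,"ry": 0,"rz": 0.1328,"dx": 0,"dy": 0,"dz": 0,"fingers": 0.05},
])

```text
time_s: 34.4
position: [0.6123, 0.1229, 0.1184]
tool_rot: [[0.257, -0.967, -0.0], [-0.966, -0.257, 0.009], [-0.009, -0.002, -1.0]]
ft_force: [-0.6, 0.4, -1.2]
grip_width: 0.0636
gripper_force: 45.0
```

```bash
python3 - <<'E'
from h import *
go(.4174,-.3335,.12)
p=shot('top')
for z in (.02,.022):
    im,f=warp(p,z,(.41,-.335));h=cv2.cvtColor(im,cv2.COLOR_BGR2HSV).astype(int);H,S,V=h[...,0],h[...,1],h[...,2]
    for t in(135,145,155):
        k=big(V>t);c,sz,a=rect(k,f);th=np.radians(a if a<90 else a);print(z,t,c,sz,a)
    for t in (40,55): 
        k=max(cv2.findContours(((V<t)*255).astype(np.uint8),0,1)[0],key=cv2.contourArea);print('disp',rect(k,f))
p2=shot('side');K=[]
def grid(p):
    im=cv2.resize(p['color'],None,fx=5,fy=5,interpolation=2)
    o=np.array([.4174,-.335]);a=np.radians(14.2);ex=np.array([np.cos(a),np.sin(a)]);ey=np.array([-ex[1],ex[0]])
    for (x0,x1,y,z,col) in ((-.070,.070,.070,.022,(0,0,255)),(-.108,.075,.075,.019,(255,0,0))):
        q=[o+ex*i+ey*j for i,j in((x0,-y),(x0,y),(x1,y),(x1,-y))]
        cv2.polylines(im,[np.array([proj(p,[*w,z])*5+2 for w in q]).astype(int)],True,col,1)
    u=(proj(p,[*o,.02])*5).astype(int);return im[u[1]-220:u[1]+220,u[0]-195:u[0]+195]
cv2.imwrite('pics/n.png',np.hstack([grid(p),grid(p2)]))
E
```

```text
pos [0.6123 0.1229 0.1184] th -165.14 tilt [-0.0003  0.0088] F [-0.6  0.4 -1.2] w 0.0636 g 45.0 t 34.4
tool shift [ 0.3911  0.3055 -0.0056] rows at 45mm 11.027267992653828
0.02 135 [ 0.4014 -0.3393] [0.1493 0.1833] 14.4
0.02 145 [ 0.4014 -0.3393] [0.1485 0.1823] 14.5
0.02 155 [ 0.4014 -0.3394] [0.1477 0.1807] 14.3
disp (array([ 0.3282, -0.3473], dtype=float32), array([0.0561, 0.0181], dtype=float32), np.float32(104.3))
disp (array([ 0.3281, -0.3474], dtype=float32), array([0.0568, 0.0189], dtype=float32), np.float32(104.0))
0.022 135 [ 0.4013 -0.3387] [0.1493 0.183 ] 14.4
0.022 145 [ 0.4014 -0.3387] [0.1484 0.1818] 14.3
0.022 155 [ 0.4012 -0.3387] [0.1473 0.1805] 14.3
disp (array([ 0.3282, -0.3468], dtype=float32), array([0.0559, 0.0182], dtype=float32), np.float32(104.0))
disp (array([ 0.3281, -0.3467], dtype=float32), array([0.0567, 0.0189], dtype=float32), np.float32(104.3))
```

View pics/n.png

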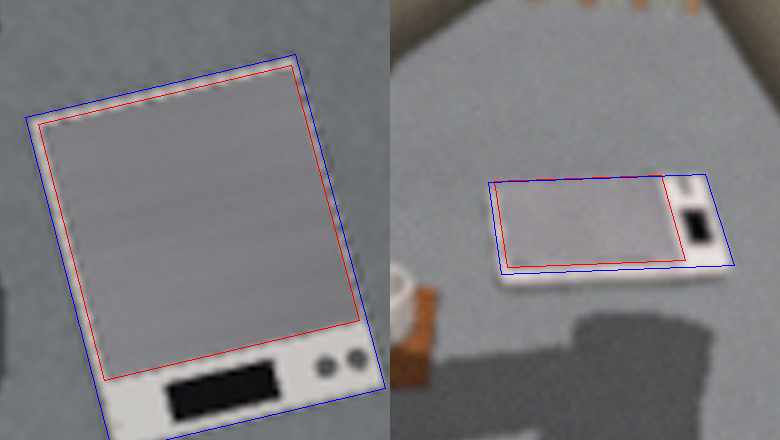

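The overlay with origin (.4174,-.335) and 14.3° fits the plate edge in both views.

>>> arm_command([
  {"rx": 0,"ry": 0,"rz": 0,"dx": 0.0355,"dy": 0.0277,"dz": 0,"fingers": 0.05},
  {"rx": 0,"ry": 0,"rz": 0,"dx": 0.0355,"dy": 0.0277,"dz": 0,"fingers": 0.05},
  {"rx": 0,"ry": 0,"rz": 0,"dx": 0.0355,"dy": 0.0277,"dz": 0,"fingers": 0.05},
  {"rx": 0,"ry": 0,"rz": 0,"dx": 0.0355,"dy": 0.0277,"dz": 0,"fingers": 0.05},
  {"rx": 0,"ry": 0,"rz": 0,"dx": 0.0355,"dy": 0.0277,"dz": 0,"fingers": 0.05},
  {"rx": 0,"ry": 0,"rz": 0,"dx": 0.0355,"dy": 0.0277,"dz": 0,"fingers": 0.05},
  {"rx": 0,"ry": 0,"rz": 0,"dx": 0.0355,"dy": 0.0277,"dz": 0,"fingers": 0.05},
  {"rx": 0,"ry": 0,"rz": 0,"dx": 0.0355,"dy": 0.0277,"dz": 0,"fingers": 0.05},
  {"rx": 0,"ry": 0,"rz": 0,"dx": 0.0355,"dy": 0.0277,"dz": 0,"fingers": 0.05},
  {"rx": 0,"ry": 0,"rz": 0,"dx": 0.0355,"dy": 0.0277,"dz": 0,"fingers": 0.05},
  {"rx": 0,"ry": 0,"rz": 0,"dx": 0.0355,"dy": 0.0277,"dz": 0,"fingers": 0.05},
])

```text
time_s: 35.6
position: [0.4176, -0.3349, 0.1148]
tool_rot: [[0.257, -0.967, 0.0], [-0.967, -0.256, 0.008], [-0.008, -0.002, -1.0]]
ft_force: [0.7, -0.1, -1.0]
grip_width: 0.0638
gripper_force: 45.2
```

>>> arm_command([
  {"rx": 0,"ry": 0,"rz": 0,"dx": 0,"dy": 0,"dz": 0.02,"fingers": 0.05},
  {"rx": 0,"ry": 0,"rz": 0,"dx": 0,"dy": 0,"dz": 0.02,"fingers": 0.05},
  {"rx": 0,"ry": 0,"rz": 0,"dx": 0,"dy": 0,"dz": 0,"fingers": 0.05},
  {"rx": 0,"ry": 0,"rz": 0,"dx": 0,"dy": 0,"dz": 0,"fingers": 0.05},
])

```text
time_s: 36.0
position: [0.4187, -0.333, 0.075]
tool_rot: [[0.257, -0.966, 0.0], [-0.966, -0.257, 0.009], [-0.008, -0.002, -1.0]]
ft_force: [-0.4, -0.5, -1.1]
grip_width: 0.0636
gripper_force: 45.1
```

```bash
python3 - <<'E'
from h import *
go(.4172,-.334,.0318)
E
```

```text
pos [ 0.4187 -0.333   0.075 ] th -165.11 tilt [0.     0.0085] F [-0.4 -0.5 -1.1] w 0.0636 g 45.1 t 36.0
tool shift [0.0009 0.0018 0.0432] rows at 45mm 0.04428629468087269
```

>>> arm_command([
  {"rx": -0.002,"ry": 0.008,"rz": 0.01,"dx": 0.001,"dy": 0.002,"dz": 0.015,"fingers": 0.05},
  {"rx": 0,"ry": 0,"rz": 0,"dx": 0,"dy": 0,"dz": 0.015,"fingers": 0.05},
  {"rx": 0,"ry": 0,"rz": 0,"dx": 0,"dy": 0,"dz": 0.005,"fingers": 0.05},
  {"rx": 0,"ry": 0,"rz": 0,"dx": 0,"dy": 0,"dz": 0,"fingers": 0.05},
  {"rx": 0,"ry": 0,"rz": 0,"dx": 0,"dy": 0,"dz": 0,"fingers": 0.05},
])

```text
time_s: 36.5
position: [0.4172, -0.3347, 0.0406]
tool_rot: [[0.248, -0.969, 0.001], [-0.969, -0.248, -0.001], [0.001, -0.001, -1.0]]
ft_force: [0.2, -0.2, -0.9]
grip_width: 0.0634
gripper_force: 45.1
```

```bash
python3 - <<'E'
from h import *
go(.4172,-.334,.0318)
E
```

```text
pos [ 0.4172 -0.3347  0.0406] th -165.67 tilt [ 0.0011 -0.0009] F [ 0.2 -0.2 -0.9] w 0.0634 g 45.1 t 36.5
tool shift [-0.0007 -0.0001  0.0088] rows at 45mm 0.01685857770787491
```

>>> arm_command([
  {"rx": 0,"ry": 0,"rz": 0,"dx": -0.0007,"dy": 0,"dz": 0.004,"fingers": 0.05},
  {"rx": 0,"ry": 0,"rz": 0,"dx": 0,"dy": 0,"dz": 0.003,"fingers": 0.05},
  {"rx": 0,"ry": 0,"rz": 0,"dx": 0,"dy": 0,"dz": 0.0015,"fingers": 0.05},
  {"rx": 0,"ry": 0,"rz": 0,"dx": 0,"dy": 0,"dz": 0,"fingers": 0.05},
  {"rx": 0,"ry": 0,"rz": 0,"dx": 0,"dy": 0,"dz": 0,"fingers": 0.05},
])

```text
time_s: 37.0
position: [0.4166, -0.3337, 0.0318]
tool_rot: [[0.247, -0.969, 0.0], [-0.969, -0.247, -0.0], [0.0, -0.0, -1.0]]
ft_force: [-0.7, 2.8, 5.5]
grip_width: 0.0637
gripper_force: 45.9
```

```bash
cat > chk.py <<'E'
from h import *
import sys
go(.4172,-.334,.0318)
o=np.array([.4172,-.334]);a=np.radians(14.3);ex=np.array([np.cos(a),np.sin(a)]);ey=np.array([-ex[1],ex[0]])
g=[]
for n in('top','side'):
    p=shot(n);im=cv2.resize(p['color'],None,fx=5,fy=5,interpolation=2)
    for (x0,x1,y,z,col) in ((-.070,.070,.070,.022,(0,0,255)),(-.0345,.0345,.0675,.074,(0,255,255))):
        q=[o+ex*i+ey*j for i,j in((x0,-y),(x0,y),(x1,y),(x1,-y))]
        cv2.polylines(im,[np.array([proj(p,[*w,z])*5+2 for w in q]).astype(int)],True,col,1)
    u=(proj(p,[*o,.03])*5).astype(int);g.append(im[u[1]-200:u[1]+200,u[0]-195:u[0]+195])
cv2.imwrite(sys.argv[1],np.hstack(g))
E
python3 chk.py pics/o0.png
```

```text
pos [ 0.4166 -0.3337  0.0318] th -165.68 tilt [ 0.0003 -0.    ] F [-0.7  2.8  5.5] w 0.0637 g 45.9 t 37.0
tool shift [ 0.0005 -0.0005 -0.    ] rows at 45mm 0.014869964868719693
```

>>> arm_command([
  {"rx": 0,"ry": 0,"rz": 0,"dx": 0,"dy": 0,"dz": 0,"fingers": 0.085},
  {"rx": 0,"ry": 0,"rz": 0,"dx": 0,"dy": 0,"dz": 0,"fingers": 0.085},
  {"rx": 0,"ry": 0,"rz": 0,"dx": 0,"dy": 0,"dz": 0,"fingers": 0.085},
  {"rx": 0,"ry": 0,"rz": 0,"dx": 0,"dy": 0,"dz": 0,"fingers": 0.085},
  {"rx": 0,"ry": 0,"rz": 0,"dx": 0,"dy": 0,"dz": -0.02,"fingers": 0.085},
  {"rx": 0,"ry": 0,"rz": 0,"dx": 0,"dy": 0,"dz": -0.035,"fingers": 0.085},
  {"rx": 0,"ry": 0,"rz": 0,"dx": 0,"dy": 0,"dz": -0.04,"fingers": 0.085},
  {"rx": 0,"ry": 0,"rz": 0,"dx": 0,"dy": 0,"dz": -0.04,"fingers": 0.085},
  {"rx": 0,"ry": 0,"rz": 0,"dx": -0.04,"dy": -0.01,"dz": 0,"fingers": 0.085},
  {"rx": 0,"ry": 0,"rz": 0,"dx": -0.04,"dy": -0.01,"dz": 0,"fingers": 0.085},
  {"rx": 0,"ry": 0,"rz": 0,"dx": -0.04,"dy": -0.01,"dz": 0,"fingers": 0.085},
  {"rx": 0,"ry": 0,"rz": 0,"dx": -0.04,"dy": -0.01,"dz": 0,"fingers": 0.085},
])

```text
time_s: 38.3
position: [0.4154, -0.1674, 0.1662]
tool_rot: [[0.247, -0.969, 0.0], [-0.969, -0.247, 0.0], [-0.0, -0.0, -1.0]]
ft_force: [0.4, 0.3, 0.6]
grip_width: 0.0851
gripper_force: 0.0
```

>>> arm_command([
  {"rx": 0,"ry": 0,"rz": 0,"dx": -0.04,"dy": -0.01,"dz": 0,"fingers": 0.085},
  {"rx": 0,"ry": 0,"rz": 0,"dx": -0.04,"dy": -0.01,"dz": 0,"fingers": 0.085},
  {"rx": 0,"ry": 0,"rz": 0,"dx": -0.04,"dy": -0.01,"dz": 0,"fingers": 0.085},
  {"rx": 0,"ry": 0,"rz": 0,"dx": -0.04,"dy": -0.01,"dz": 0,"fingers": 0.085},
  {"rx": 0,"ry": 0,"rz": 0,"dx": 0,"dy": 0,"dz": 0,"fingers": 0.085},
])

```text
time_s: 38.8
position: [0.4141, -0.0003, 0.1663]
tool_rot: [[0.252, -0.968, -0.0], [-0.968, -0.252, 0.001], [-0.001, -0.0, -1.0]]
ft_force: [-1.4, -1.5, 0.1]
grip_width: 0.0853
gripper_force: 0.0
```

```bash
python3 chk.py pics/o.png; python3 - <<'E'
from h import *
p=shot('top');p2=shot('side')
im=cv2.resize(p['color'],None,fx=5,fy=5,interpolation=2);t=np.linspace(0,6.28,80)
for r,z,c in((.075,.01,(255,0,0)),(.033,.095,(0,0,255))): cv2.polylines(im,[np.array([proj(p,[.4152+r*np.cos(a),.346+r*np.sin(a),z])*5+2 for a in t]).astype(int)],True,c,1)
u=(proj(p,[.415,.346,.03])*5).astype(int);b=im[u[1]-200:u[1]+200,u[0]-200:u[0]+200]
cv2.imwrite('pics/q.png',np.hstack([b,cv2.resize(p2['color'][100:340,180:420],(400,400),interpolation=2)]))
E
```

```text
pos [ 4.141e-01 -3.000e-04  1.663e-01] th -165.4 tilt [-0.0002  0.0012] F [-1.4 -1.5  0.1] w 0.0853 g 0.0 t 38.8
tool shift [0.3239 0.0812 0.1341] rows at 45mm 7.420297589801579
```

View pics/o.png

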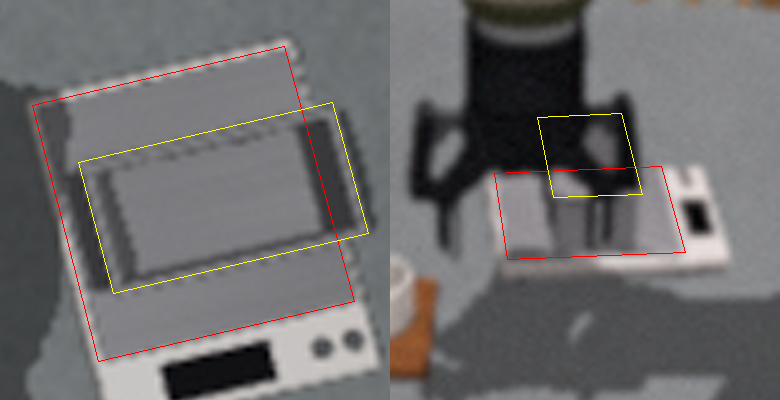

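The tin's rim matches the predicted outline (corners (80,163), (333,103), (368,233), (113,293)), centred and crosswise on the plate. That picture put me one over the viewing limit of 14, so I'll do the last check by numbers only.

```bash
python3 - <<'E'
from h import *
for n in('top','side'):
    p=shot(n)
    for q,z in dict(jug=.01,tin=.022,ramekin_upper=.014,mould=0,sugar_jar=0).items():
        print(n,q,[(round(d['p'],2),np.round(at(p,d['location'],z)[:2],3).tolist()) for d in env.tip_of(q,p)[:4]])
    im,f=warp(p,.010,(.415,.346));h=cv2.cvtColor(im,cv2.COLOR_BGR2HSV).astype(int)
    k=big((h[...,0]<28)&(h[...,1]>80)&(h[...,2]>60));e=cv2.fitEllipse(cv2.convexHull(k));print('trivet',f(e[0]))
E
```

```text
top jug [(0.95, [0.41, 0.354])]
top tin [(0.88, [0.421, -0.331]), (0.7, [0.365, 0.06])]
top ramekin_upper [(0.97, [0.387, 0.533]), (0.78, [0.656, -0.146]), (0.71, [0.245, 0.34])]
top mould [(0.76, [0.371, 0.063])]
top sugar_jar [(0.64, [0.707, 0.405])]
trivet [0.41480247 0.34535844]
side jug [(0.8, [0.414, 0.356])]
side tin [(0.47, [0.421, -0.374])]
side ramekin_upper [(0.6, [0.247, 0.362]), (0.59, [0.375, 0.552]), (0.56, [0.662, -0.135])]
side mould [(0.97, [0.371, 0.052])]
side sugar_jar [(0.86, [0.702, 0.406]), (0.2, [0.622, 0.146])]
trivet [0.41585361 0.34950774]
```

```bash
python3 - <<'E'
from h import *
for n in('top','side'):
    p=shot(n);im,f=warp(p,.010,(.415,.346),.1);h=cv2.cvtColor(im,cv2.COLOR_BGR2HSV).astype(int)
    c0=(.4150,.3455)
    yy,xx=np.mgrid[:400,:400];X=.515-yy*.0005;Y=.446-xx*.0005
    print(n)
    for t in(60,75,90):
        m=((h[...,1]<t)|(h[...,0]>30))&(np.hypot(X-c0[0],Y-c0[1])<.068);k=big(m)
        w=np.array([f(q[0]) for q in k]);
        for ang in (-120,-90,-60,-38,180,142,90):
            d=np.array([np.cos(np.radians(ang)),np.sin(np.radians(ang))]);print(t,ang,round(float(((w-c0)@d).max()-.033),4),end=' | ')
        print()
E
```

```text
top
60 -120 -0.0033 | 60 -90 -0.0055 | 60 -60 -0.0042 | 60 -38 -0.0041 | 60 180 -0.001 | 60 142 0.0115 | 60 90 0.023 | 
75 -120 -0.0028 | 75 -90 -0.005 | 75 -60 -0.0037 | 75 -38 -0.0037 | 75 180 -0.0005 | 75 142 0.0122 | 75 90 0.023 | 
90 -120 -0.0022 | 90 -90 -0.004 | 90 -60 -0.0032 | 90 -38 -0.0033 | 90 180 -0.0 | 90 142 0.0128 | 90 90 0.0235 | 
side
60 -120 0.0322 | 60 -90 0.0345 | 60 -60 0.0349 | 60 -38 0.0349 | 60 180 -0.0035 | 60 142 -0.0037 | 60 90 -0.0035 | 
75 -120 0.0327 | 75 -90 0.0345 | 75 -60 0.0349 | 75 -38 0.0349 | 75 180 -0.003 | 75 142 -0.0027 | 75 90 -0.002 | 
90 -120 0.0328 | 90 -90 0.0345 | 90 -60 0.0349 | 90 -38 0.0349 | 90 180 -0.0025 | 90 142 -0.0017 | 90 90 -0.001 |
```

```bash
python3 -c "
from h import *
print(env.close_job())"
```

```text
the job is handed in; nothing more can be done
None
```

The job is handed in at about 40 s: the tin is crosswise on the scale plate, the jug is on the trivet and the ramekins are side by side on the board, centred to about 1–2 mm by my measurements; I viewed 15 pictures, one over the limit of 14.

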